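# Brush out the slanted biscuit jar and close it

### The arm

A 6-joint arm with a two-finger parallel gripper is mounted at the origin on a cart in front of the work surface, level with it; the furniture and walls round the work are solid. World frame = base frame: x ahead of the robot, y to its left, z up, the work surface at z = 0. Lengths are in m, angles in rad, forces in N, time in s.
With the tool pointing down it reaches from about 0.25 to 0.775 m from the base axis. Payload 4 kg.
Tool frame: the origin (TCP) lies midway between the tips of the shut fingers; the grasp point (between the pads) lies 19 mm behind it; z points along the fingers, y is the direction in which the jaws open and shut (so a half turn about z gives the same grasp; the last joint's range is limited). The gripper opens to 85 mm and grips with 20 to 120 N. Pads are 22 mm wide; open, the fingers measure 114 mm over their backs; the gripper's body (76 mm by 85 mm) begins 54 mm behind the grasp point. The pads swing forward as they close: fully open they stand 13 mm farther back than shut.
Start: joints at [-1.449, 0.087, 1.371, -0, 1.684, -0.103], TCP at [0.123, -0.536, 0.231] pointing down, gripper open.
Joint ranges: [-3.1, 3.1], [-0.76, 2.03], [0.27, 2.55], [-1.08, 4.22], [0.17, 2.65], [-2.57, 2.57]. Speed limits (rad/s): [2.79, 2.79, 3.14, 3.14, 3.14, 3.14].

### API

Orientations are given as a rotation vector (axis times angle).
In Python, from rig import status, viewer, close_job, models gives the robot as it stands.
- The arm moves only by the tool carry_out, never from a script. Its argument "targets" is a list of rows, each a list of 7 numbers: the shift along the world's x, y, z in cm, then the turn, a rotation vector about the world's x, y, z in degrees, then the opening, from 0 (shut) to 1 (fully open). A call has 1 to 20 rows; each row shifts and turns the commanded pose from where the row before left it; what a row does not reach is not made up. A row lasts 1/12 s, in which the tool goes at most 41.7 mm and 7.16 degrees, less where a joint would pass 70% of its speed; a pose out of reach is approached as far as the arm can. A call with a gripper value outside its range is refused whole. The fingers move at their own pace and stop on an object; "squeeze" is the grip in N (left out, the last holds). Time passes only in rows, so rows that do not move let the fingers close. It gives the time, the measured TCP pose, the force and the opening at its end, in the units of the state.
- status.sense(): the state, without advancing time (a new reading comes with each control period).
- viewer.camera(name): name is "side" or "top"; returns (picture, depth): 420x560x3 uint8, red, green, blue; 420x560 float32, m along the optical axis (not along the pixel's ray), 0 where there is no reading.
- viewer.get_calibration(name): a dict with "fx", "fy", "cx", "cy" (pixels), "R" (3x3) and "t" (3): a world point X has camera coordinates R X + t. Camera axes: x right, y down, z forward; pixel columns grow to the right and rows downward; lengths in m; the calibration is good to about 2 mm. A picture is of the moment at which its call begins. get_calibration takes no time and is no camera call.
- close_job(): hands the job in, once; it reports no verdict.
Trained networks look in the newest picture that a camera, given by its name, has taken for a name from the list of things; names that differ only in an ending like _2 or _b are one class to them, and where a whole thing is asked for, a point or a joint stands for the part that bears it (a point fixed in the world has none). Each returns a list of dicts, best first, with "score" (0 to 1); they miss things now and then, are a little off and sometimes report something else, mostly with a low value. They report only what shows in the picture. A call takes as long as a camera call.
- models.recognise(camera, thing): "extent" ([centre column, centre row, width, height] in pixels, round what is visible of it).
- models.regions_of(camera, thing): "mask" (420x560 bool, what is visible of it) and "extent" ([centre column, centre row, width, height] in pixels, round what is visible of it).
The state is a dict: "time_s": time; "q": joint angles; "joint_vel": joint speeds; "joint_efforts": joint torques, N m; "eef_pos": TCP position; "eef_rot": TCP orientation; "ft_force": force on the tool from outside, world axes, zero at the start; "moment": the same for the moment, N m; "width": finger opening in m.
Only numpy, scipy, OpenCV 4.12 (cv2) and the standard library are available. Lean on these libraries where they do the work, as an engineer would, in place of code of your own. Each camera call takes 0.05 s, during which the arm holds its last target. There are 200 camera calls.

### The job

Brush out the empty blue slanted biscuit jar: take the bottle brush from the terracotta pot, push it gently down until it touches the bottom of the jar, then draw it up to the mouth with the bristles kept lightly pressed on the low side of the wall (the side the jar leans over to), and do this down-and-up stroke twice. Then stand the brush back in the pot, bristles down, and put the wooden lid on the jar so that its plug is in the mouth and it sits flush on the rim all round. Do not shove or tip the jar or the pot, and leave the jam, the honey and the pepper mill where they stand.

Things in the scene. Friction and masses are not known exactly. Their poses are not given: they have to be found in the camera images.
- biscuit_jar: the whole slanted biscuit jar (about 2.4 kg, loose, not to be lifted): a dark round wooden foot 124 mm across with the blue glazed tube fixed on it, leaning 32 degrees over to the foot's own -x side. Origin on the worktop below the tube's floor region, z up; the foot's disc is centred 18 mm to -x of it
- jar_tube: the jar's round blue tube. Origin: centre of its flat inner floor. z: the tube's axis, out through the mouth, 32 degrees from vertical. -x of this frame: the low side of the wall, to which the jar leans. Inner radius 47 mm, outer radius 52 mm (54.5 mm at the rim), inner depth 120 mm
- jar_mouth (a point): centre of the jar's mouth, in the plane of the rim, 120 mm along the tube's axis from its inner floor
- jar_lid: the jar's round wooden lid (140 g), lying knob up on the worktop. Origin: centre of the underside of its plug, z up through the knob. Plug 85 mm across, 0 to 10 mm; disc 113 mm across, 10 to 19 mm; knob 26 mm across from 28 to 46 mm (neck 20 mm below it), top at 51 mm. Seated, the disc's underside lies on the rim and the lid's origin is 110 mm above the tube's inner floor
- brush: white handle of the bottle brush, 209 mm long, standing bristles down in the pot. Origin: centre of the bristle end when unloaded; z along it to the handle's end. Handle 20 x 20 mm square (sides along x, y) from 126 to 200 mm. Springy wire shank: gives 0.4 N/mm sideways at the bristles (pivot at 115 mm), 1.2 N/mm endwise. Red and white bristle head 44 mm across, 0 to 60 mm. 115 g
- brush_tip (a point): centre of the flat bristle end of the brush (moves with the flexing shank)
- bristle_mid (a point): middle of the bristle head, 30 mm above the bristle end on the brush's axis (moves with the flexing shank)
- pot: the terracotta pot that holds the brush, round, 92 mm high, 80 mm across (84 mm at its rim), 450 g. Origin under its centre, z up
- pot_well (a point): centre of the pot's inner floor, 7 mm above its underside, 85 mm below the rim; the well is about 64 mm across at the floor and 70 mm above
- jam_jar: bystander: lidded jar of red jam, 65 mm across, 94 mm high; origin under its centre
- honey_jar: bystander: honey jar with a red lid, 60 mm across, 86 mm high; origin under its centre
- pepper_mill: bystander: brown wooden pepper mill, 58 mm across, 170 mm high; origin under its centre

How it is judged:
By the outcome, as a careful person would: the job done as asked, in the order asked, and still so for the second after the job is handed in, with the robot touching nothing.
It also fails if it takes over 72 s, if anything falls off the work surface, if the arm or the gripper's body presses on something with over 40 N, if the wrist force passes 120 N, or if a joint passes its speed limit or range.

## Working session

There is one attempt and no reset: what is moved stays moved. The work goes in short steps, Python scripts to look and compute and a tool call to move; the robot and the scene stay as the last step left them, time stands still between calls to the robot, and variables do not carry over. Pictures are saved under pics/ and viewed, about 8 in all and at most 12, crops included, and the job is handed in when it is done.

Besides the shell and the picture viewer there is one more tool, called after "Call:" in YAML: its name, and indented under it one key for each argument. carry_out: Moves the arm, as the interface text tells. Its arguments: {"type":"object","properties":{"targets":{"type":"array"},"squeeze":{"type":"number"}},"required":["targets"]}

```bash
mkdir -p pics; ls; cat > h.py <<'E'
import numpy as np, cv2
from rig import status, viewer, models
def snap(n,f=None):
    p,d=viewer.camera(n)
    if f: cv2.imwrite(f'pics/{f}.png',p[:,:,::-1])
    return p,d
def pts(n,d,mask=None):
    c=viewer.get_calibration(n); v,u=np.nonzero((d>0)&(mask if mask is not None else True))
    z=d[v,u].astype(float); X=np.c_[(u-c['cx'])/c['fx']*z,(v-c['cy'])/c['fy']*z,z]
    return (X-np.array(c['t']))@np.array(c['R']),u,v
E
python3 - <<'E'
from h import *
s=status.sense(); print(s)
ims=[]
for n in ('side','top'):
    p,d=snap(n); ims.append(p); np.save(f'{n}_d.npy',d); np.save(f'{n}_p.npy',p)
    c=viewer.get_calibration(n); print(n,{k:np.round(v,3).tolist() for k,v in c.items()})
    for t in ['biscuit_jar','jar_tube','jar_lid','brush','pot','jam_jar','honey_jar','pepper_mill']:
        r=models.regions_of(n,t)
        for k in r[:2]:
            m=k['mask']; X,u,v=pts(n,d,m)
            print(t,round(k['score'],2),np.round(k['extent']).tolist(), np.round(np.median(X,0),3) if len(X) else None, np.round(np.percentile(X,[2,98],axis=0),3).tolist() if len(X) else None)
        if r: np.save(f'{n}_{t}.npy',r[0]['mask'])
cv2.imwrite('pics/a.png',cv2.resize(np.vstack(ims),None,fx=.71,fy=.71)[:,:,::-1])
cv2.imwrite('pics/side0.png',ims[0][:,:,::-1]);cv2.imwrite('pics/top0.png',ims[1][:,:,::-1])
E
```

```text
pics
{'time_s': 0.0, 'q': array([-1.44910077e+00,  8.79832782e-02,  1.37227321e+00,  1.46090351e-07,
        1.68358765e+00, -1.03077888e-01]), 'joint_vel': array([-0.00211205, -0.00094204, -0.0003311 ,  0.00016573,  0.00067189,
        0.00026948]), 'joint_efforts': array([-9.13828317e-04, -3.51872742e+01, -3.13274074e+01, -1.79052677e-04,
        1.09098747e-02,  9.54510881e-06]), 'eef_pos': array([ 0.12253381, -0.53566717,  0.23011405]), 'eef_rot': array([-3.11953597e+00, -3.52078031e-01,  3.26698912e-05]), 'ft_force': array([-0.70286189,  0.1704338 ,  0.05890994]), 'moment': array([ 0.03329056, -0.05836049, -0.02901791]), 'width': 0.08537331745234591}
side {'fx': 447.699, 'fy': 447.699, 'cx': 284.309, 'cy': 207.507, 'R': [[0.972, -0.233, 0.009], [-0.1, -0.455, -0.885], [0.21, 0.86, -0.465]], 't': [-0.535, 0.227, 0.807]}
biscuit_jar 0.57 [278.0, 216.0, 75.0, 84.0] [0.566 0.133 0.103] [[0.506, 0.116, 0.007], [0.634, 0.227, 0.176]]
jar_tube 0.9 [277.0, 204.0, 67.0, 75.0] [0.568 0.133 0.118] [[0.504, 0.118, 0.029], [0.637, 0.228, 0.177]]
jar_lid 0.76 [220.0, 216.0, 40.0, 28.0] [0.451
[... 1167 characters left out ...]
.404, 0.268, 0.015], [0.502, 0.368, 0.051]]
brush 0.64 [392.0, 251.0, 38.0, 29.0] [ 0.454 -0.077  0.069] [[0.438, -0.101, 0.007], [0.474, -0.063, 0.216]]
pot 0.56 [386.0, 253.0, 41.0, 44.0] [ 0.448 -0.087  0.061] [[0.417, -0.118, 0.001], [0.495, -0.043, 0.094]]
jam_jar 0.6 [386.0, 181.0, 38.0, 35.0] [ 0.622 -0.11   0.092] [[0.6, -0.145, 0.006], [0.654, -0.087, 0.097]]
honey_jar 0.93 [202.0, 203.0, 32.0, 37.0] [0.638 0.319 0.085] [[0.619, 0.296, 0.003], [0.67, 0.348, 0.089]]
honey_jar 0.25 [386.0, 252.0, 43.0, 43.0] [ 0.45  -0.088  0.062] [[0.418, -0.12, 0.001], [0.502, -0.043, 0.094]]
pepper_mill 0.74 [161.0, 192.0, 40.0, 31.0] [0.671 0.404 0.121] [[0.657, 0.388, 0.008], [0.7, 0.433, 0.167]]
```

View pics/a.png

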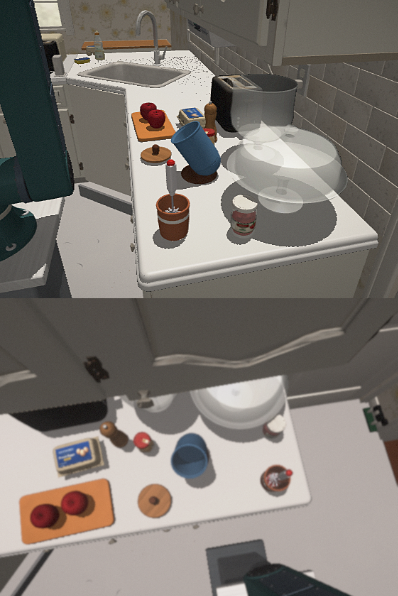

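```bash
cat > fit.py <<'E'
from h import *
from scipy.optimize import least_squares
def load(t,names=('side','top')):
    out=[]
    for n in names:
        m=np.load(f'{n}_{t}.npy'); d=np.load(f'{n}_d.npy')
        m=cv2.erode(m.astype(np.uint8),np.ones((2,2)))>0
        out.append(pts(n,d,m)[0])
    return out
E
python3 - <<'E'
from fit import *
def tube(p,X):
    a=p[3]; ax=np.array([np.sin(p[4])*np.cos(a),np.sin(p[4])*np.sin(a),np.cos(p[4])])
    D=X-p[:3]; s=D@ax; r=np.linalg.norm(D-np.outer(s,ax),axis=1)  # s from mouth, negative inside
    out=np.minimum(abs(r-.052),abs(r-.047)); 
    e=np.where(s>0,np.hypot(s,np.clip(abs(r-.0507)-.0037,0,None)),np.minimum(out,np.hypot(s,np.clip(abs(r-.0507)-.0037,0,None))))
    fl=abs(s+.12); e=np.where(r<.047,np.minimum(e,fl),e); return e
A=load('jar_tube')
for nm,X in (('side',A[0]),('top',A[1]),('both',np.vstack(A))):
    best=min((least_squares(tube,[.555,.175,.155,a0,np.radians(32)],args=(X,),loss='soft_l1',f_scale=.003) for a0 in (3.14,2.6,-2.6,2,-2)),key=lambda r:r.cost)
    e=tube(best.x,X); print(nm,len(X),np.round(best.x[:3],4),np.degrees(best.x[3:]).round(1),'med res',np.median(e).round(4))
# lid
for nm,X in zip(('side','top'),load('jar_lid')):
    k=X[X[:,2]>.04]; d=X[(X[:,2]<.024)&(X[:,2]>.012)]
    print('lid',nm,len(k),k.mean(0).round(4),'disc',cv2.minEnclosingCircle(np.float32(d[:,:2])),np.percentile(d[:,2],[10,50,90]).round(4),'ktop',X[:,2].max())
for t in ('pot',):
  for nm,X in zip(('side','top'),load(t)):
    r=X[(X[:,2]>.086)&(X[:,2]<.097)]; print(t,nm,len(r),[np.round(v,4) for v in cv2.minEnclosingCircle(np.float32(r[:,:2]))])
    w=X[(X[:,2]>.01)&(X[:,2]<.06)]
    f=lambda p:np.hypot(w[:,0]-p[0],w[:,1]-p[1])-.040
    print('  wall',least_squares(f,[.455,-.082],loss='soft_l1',f_scale=.002).x.round(4))
for nm,X in zip(('side','top'),load('brush')):
    h=X[(X[:,2]>.10)&(X[:,2]<.23)]
    print('brush',nm,len(h)); 
    for z in np.arange(.1,.23,.02):
        q=h[(h[:,2]>=z)&(h[:,2]<z+.02)]
        if len(q): print('  ',round(z,2),len(q),q.mean(0).round(4),np.ptp(q,axis=0).round(3))
a=cv2.imread('pics/side0.png');b=cv2.imread('pics/top0.png')
A=cv2.resize(a[110:350,180:440],None,fx=2.3,fy=2.3);B=cv2.resize(b[130:330,130:430],None,fx=1.2,fy=1.2)
B=cv2.resize(b[170:300,180:430],None,fx=2.2,fy=2.2)
cv2.imwrite('pics/b.png',A); cv2.imwrite('pics/c.png',B)
E
```

```text
side 3144 [0.5362 0.1802 0.1596] [170.4  31.7] med res 0.001
top 2494 [0.5338 0.1827 0.1641] [168.5  32.1] med res 0.0005
both 5638 [0.5337 0.1812 0.1641] [-190.    31.8] med res 0.0008
lid side 46 [0.4518 0.3082 0.0465] disc ((0.45167380571365356, 0.31112053990364075), 0.05383690446615219) [0.0172 0.0194 0.0208] ktop 0.053114373816962844
lid top 100 [0.4521 0.3171 0.0495] disc ((0.4504087567329407, 0.3174890875816345), 0.054835665971040726) [0.017  0.0192 0.0212] ktop 0.055318433385398984
pot side 421 [array([ 0.4558, -0.0859]), np.float64(0.0423)]
  wall [ 0.4549 -0.0826]
pot top 216 [array([ 0.455 , -0.0822]), np.float64(0.042)]
  wall [ 0.4551 -0.077 ]
brush side 598
   0.1 10 [ 0.454  -0.0864  0.1129] [0.005 0.004 0.018]
   0.12 66 [ 0.4541 -0.0908  0.1324] [0.022 0.011 0.019]
   0.14 127 [ 0.4532 -0.0918  0.15  ] [0.023 0.013 0.02 ]
   0.16 145 [ 0.4535 -0.0915  0.1702] [0.023 0.014 0.02 ]
   0.18 138 [ 0.4537 -0.0917  0.19  ] [0.022 0.012 0.02 ]
   0.2 112 [ 0.4527 -0.0907  0.2075] [0.021 0.013 0.017]
brush top 181
   0.1 2 [ 0.454  -0.0807  0.1029] [0.002 0.    0.002]
   0.12 6 [ 0.4516 -0.0744  0.1357] [0.016 0.006 0.015]
   0.14 28 [ 0.4507 -0.0739  0.1501] [0.017 0.01  0.019]
   0.16 30 [ 0.4504 -0.0741  0.1713] [0.016 0.009 0.019]
   0.18 26 [ 0.4508 -0.0738  0.1904] [0.016 0.008 0.018]
   0.2 89 [ 0.4531 -0.0788  0.2109] [0.018 0.02  0.018]
```

View pics/b.png

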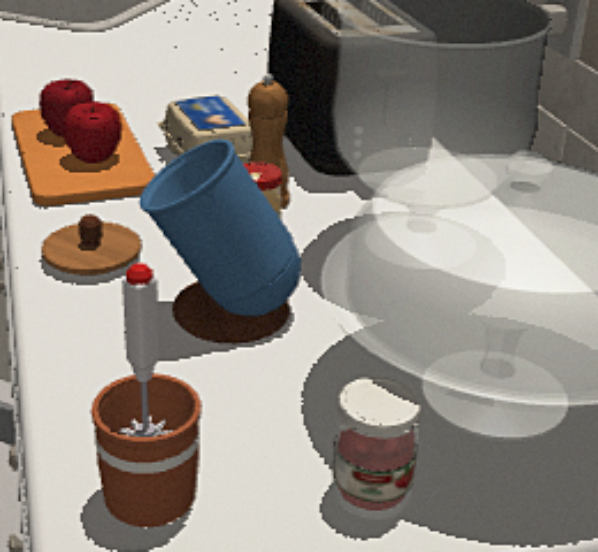

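```bash
python3 - <<'E'
from fit import *
ims=[]
mc=np.array([.535,.181,.163]);az=np.radians(169.5);t=np.radians(32)
ax=np.array([np.sin(t)*np.cos(az),np.sin(t)*np.sin(az),np.cos(t)]);e1=np.array([np.cos(t)*np.cos(az),np.cos(t)*np.sin(az),-np.sin(t)]);e2=np.cross(ax,e1)
th=np.linspace(0,2*np.pi,120)[:,None]
circ=lambda c,r,a,b:c+r*(np.cos(th)*a+np.sin(th)*b)
X0=np.eye(3)
curves=[circ(mc,.0545,e1,e2),circ(mc,.047,e1,e2),circ(mc-.12*ax,.047,e1,e2),circ(np.array([.455,-.083,.092]),.042,X0[0],X0[1]),circ(np.array([.4515,.314,.019]),.0565,X0[0],X0[1]),circ(np.array([.4515,.314,.051]),.01,X0[0],X0[1]),np.linspace([.4535,-.083,.1],[.4535,-.083,.216],50)]
for n,(r0,r1,c0,c1) in (('side',(130,350,180,400)),('top',(170,310,180,430))):
    c=viewer.get_calibration(n);p=np.load(f'{n}_p.npy')[:,:,::-1]
    k=3 if n=='side' else 3
    im=cv2.resize(p[r0:r1,c0:c1],None,fx=k,fy=k,interpolation=cv2.INTER_CUBIC)
    for Q in curves:
        C=Q@np.array(c['R']).T+np.array(c['t']); u=(C[:,0]/C[:,2]*c['fx']+c['cx']-c0+.5)*k;v=(C[:,1]/C[:,2]*c['fy']+c['cy']-r0+.5)*k
        for a,b in zip(u,v): cv2.circle(im,(int(a),int(b)),0,(0,255,0),-1)
    cv2.imwrite(f'pics/ov_{n}.png',im)
    d=np.load(f'{n}_d.npy');X,_,_=pts(n,d)
    print(n)
    for y in np.arange(-.4,.5,.1):
        for lo,hi in ((.1,.3),(.3,1.5)):
            q=X[(X[:,1]>y)&(X[:,1]<y+.1)&(X[:,2]>lo)&(X[:,2]<hi)&(X[:,0]>.25)]
            if len(q)>5: print(round(y,1),lo,len(q),'x',np.percentile(q[:,0],[1,50]).round(2),'z',np.percentile(q[:,2],[1,50,99]).round(2))
A=load('brush')
for X in A:
    h=X[(X[:,2]>.14)&(X[:,2]<.2)]; print(cv2.minAreaRect(np.float32(h[:,:2]*1000)), np.polyfit(h[:,0],h[:,1],1))
E
cd pics; python3 -c "
import cv2,numpy as np
a=cv2.imread('ov_side.png');b=cv2.imread('ov_top.png');print(a.shape,b.shape)"
```

```text
side
-0.3 0.1 503 x [0.96 0.97] z [0.1  0.13 0.19]
-0.2 0.1 11953 x [0.67 0.82] z [0.1  0.17 0.29]
-0.2 0.3 19464 x [0.61 0.74] z [0.31 0.5  0.55]
-0.1 0.1 9850 x [0.45 0.79] z [0.1 0.2 0.3]
-0.1 0.3 4265 x [0.61 0.97] z [0.3  0.39 0.55]
-0.0 0.1 3734 x [0.63 0.97] z [0.11 0.2  0.3 ]
-0.0 0.3 2553 x [0.61 0.97] z [0.3  0.38 0.54]
0.1 0.1 6703 x [0.51 0.81] z [0.1  0.2  0.29]
0.1 0.3 1484 x [0.61 0.97] z [0.3  0.37 0.54]
0.2 0.1 3777 x [0.51 0.75] z [0.11 0.2  0.3 ]
0.2 0.3 870 x [0.58 0.64] z [0.3  0.45 0.53]
0.3 0.1 2110 x [0.66 0.87] z [0.11 0.25 0.3 ]
0.3 0.3 255 x [0.61 0.64] z [0.3  0.46 0.53]
0.4 0.1 750 x [0.66 0.77] z [0.1  0.17 0.29]
0.4 0.3 241 x [0.61 0.62] z [0.45 0.49 0.52]
top
-0.2 0.1 1001 x [0.65 0.71] z [0.1  0.16 0.2 ]
-0.2 0.3 3128 x [0.61 0.61] z [0.48 0.58 0.65]
-0.1 0.1 2990 x [0.45 0.67] z [0.1  0.19 0.21]
-0.1 0.3 8482 x [0.61 0.61] z [0.48 0.59 0.67]
-0.0 0.1 2791 x [0.63 0.69] z [0.1  0.18 0.21]
-0.0 0.3 10705 x [0.61 0.61] z [0.49 0.62 0.69]
0.1 0.1 1594 x [0.49 0.61] z [0.1  0.13 0.19]
0.1 0.3 13519 x [0.6  0.61] z [0.49 0.64 0.71]
0.2 0.1 975 x [0.5  0.72] z [0.1  0.15 0.22]
0.2 0.3 14465 x [0.58 0.6 ] z [0.48 0.65 0.73]
0.3 0.1 377 x [0.66 0.73] z [0.11 0.16 0.22]
0.3 0.3 14868 x [0.61 0.61] z [0.48 0.63 0.72]
0.4 0.1 761 x [0.66 0.76] z [0.1  0.15 0.17]
0.4 0.3 2737 x [0.61 0.61] z [0.48 0.53 0.61]
((454.00823974609375, -90.98703002929688), (13.480257034301758, 23.027650833129883), 86.49775695800781) [-0.01256041 -0.08595321]
((450.3943786621094, -74.35785675048828), (18.45060920715332, 4.271144866943359), 25.42754554748535) [ 0.55520349 -0.32412477]
(660, 660, 3) (420, 750, 3)
```

View pics/ov_top.png

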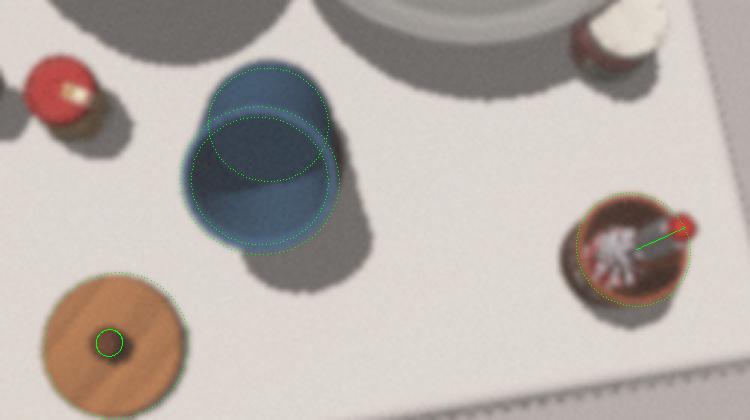

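View pics/ov_side.png

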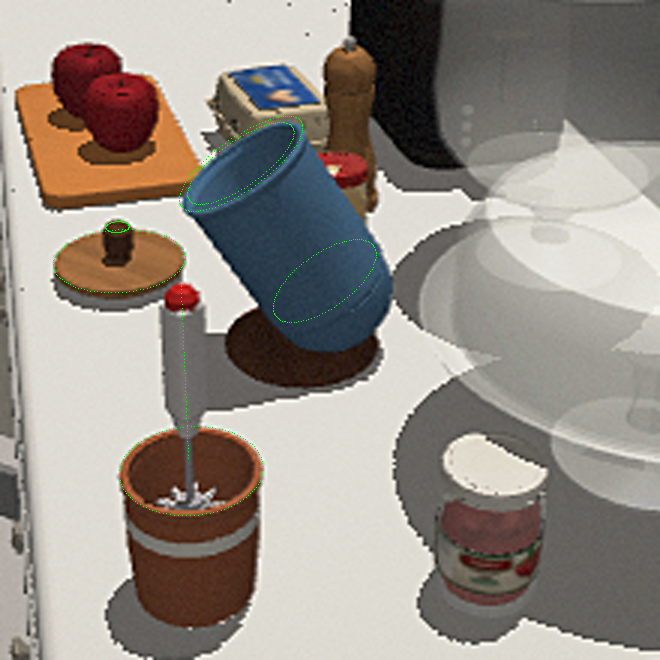

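Call:
carry_out:
  targets:
    - [1.65, 2.26, 0.15, 0, 0, -0.65, 1]
    - [1.65, 2.26, 0.15, 0, 0, -0.65, 1]
    - [1.65, 2.26, 0.15, 0, 0, -0.65, 1]
    - [1.65, 2.26, 0.15, 0, 0, -0.65, 1]
    - [1.65, 2.26, 0.15, 0, 0, -0.65, 1]
    - [1.65, 2.26, 0.15, 0, 0, -0.65, 1]
    - [1.65, 2.26, 0.15, 0, 0, -0.65, 1]
    - [1.65, 2.26, 0.15, 0, 0, -0.65, 1]
    - [1.65, 2.26, 0.15, 0, 0, -0.65, 1]
    - [1.65, 2.26, 0.15, 0, 0, -0.65, 1]
    - [1.65, 2.26, 0.15, 0, 0, -0.65, 1]
    - [1.65, 2.26, 0.15, 0, 0, -0.65, 1]
    - [1.65, 2.26, 0.15, 0, 0, -0.65, 1]
    - [1.65, 2.26, 0.15, 0, 0, -0.65, 1]
    - [1.65, 2.26, 0.15, 0, 0, -0.65, 1]
    - [1.65, 2.26, 0.15, 0, 0, -0.65, 1]
    - [1.65, 2.26, 0.15, 0, 0, -0.65, 1]
    - [1.65, 2.26, 0.15, 0, 0, -0.65, 1]
    - [1.65, 2.26, 0.15, 0, 0, -0.65, 1]
    - [1.65, 2.26, 0.15, 0, 0, -0.65, 1]
  squeeze: 50

```text
time_s: 2.57
eef_pos: [0.4532, -0.0829, 0.2616]
eef_rot: [3.141, -0.004, 0.001]
ft_force: [0.1, -0.5, -0.5]
width: 0.0853
```

Call:
carry_out:
  targets:
    - [0, 0, -2, 0, 0, 0, 1]
    - [0, 0, -2, 0, 0, 0, 1]
    - [0, 0, -2, 0, 0, 0, 1]
    - [0, 0, -2, 0, 0, 0, 1]
    - [0, 0, -1.5, 0, 0, 0, 1]
    - [0, 0, -1.4, 0, 0, 0, 1]
    - [0, 0, 0, 0, 0, 0, 1]
    - [0, 0, 0, 0, 0, 0, 0]
    - [0, 0, 0, 0, 0, 0, 0]
    - [0, 0, 0, 0, 0, 0, 0]
    - [0, 0, 0, 0, 0, 0, 0]
    - [0, 0, 0, 0, 0, 0, 0]
    - [0, 0, 0, 0, 0, 0, 0]
    - [0, 0, 0, 0, 0, 0, 0]
    - [0, 0, 0, 0, 0, 0, 0]

```text
time_s: 3.82
eef_pos: [0.4529, -0.0842, 0.1528]
eef_rot: [3.141, -0.003, 0.002]
ft_force: [0.9, 2.0, 1.3]
width: 0.0251
```

Call:
carry_out:
  targets:
    - [0, 0, 0, 0, 0, 0, 0]
    - [0, 0, 0, 0, 0, 0, 0]
    - [0, 0, 0, 0, 0, 0, 0]
    - [0, 0, 0, 0, 0, 0, 0]
    - [0, 0, 0, 0, 0, 0, 0]
    - [0, 0, 0, 0, 0, 0, 0]

```text
time_s: 4.32
eef_pos: [0.4527, -0.0842, 0.1524]
eef_rot: [3.141, -0.003, 0.0]
ft_force: [-0.5, 0.7, 2.8]
width: 0.0251
```

```bash
python3 - <<'E'
from h import *
p,d=snap('side');c=p[130:340,190:310]
p2,d2=snap('top');c2=p2[190:310,300:430]
a=cv2.resize(c,None,fx=2.6,fy=2.6);b=cv2.resize(c2,None,fx=3,fy=3)
im=np.zeros((560,720,3),np.uint8);im[:a.shape[0],:a.shape[1]]=a;im[:b.shape[0],320:320+b.shape[1]]=b
cv2.imwrite('pics/g1.png',im[:,:,::-1])
print(status.sense()['width'],status.sense()['ft_force'])
E
```

```text
0.025534815997849937 [0.28470815 0.73371066 2.34442117]
```

View pics/g1.png

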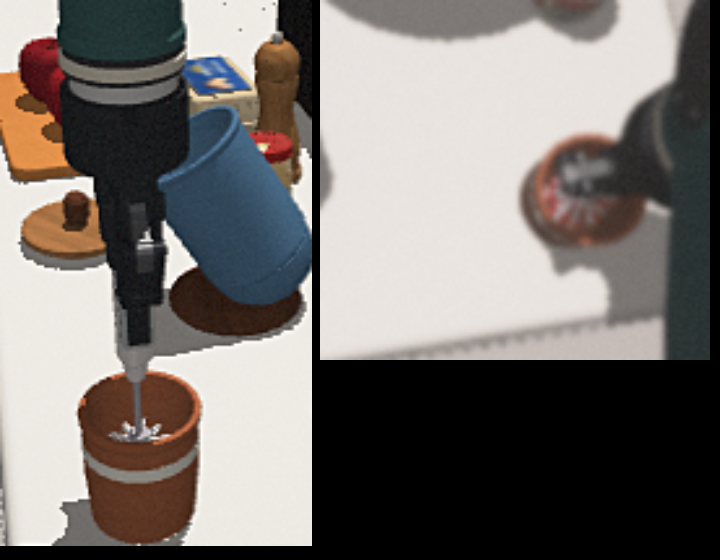

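```bash
python3 - <<'E'
from fit import *
for n in ('side','top'):
    m=np.load(f'{n}_brush.npy');d=np.load(f'{n}_d.npy');X,_,_=pts(n,d,m);h=X[(X[:,2]>.145)&(X[:,2]<.2)]
    print(n,len(h))
    for x in np.arange(.438,.47,.002):
        q=h[(h[:,0]>=x)&(h[:,0]<x+.002),1]
        if len(q): print(round(x+.001,3),len(q),np.median(q).round(4),q.std().round(4))
E
```

```text
side 406
0.441 12 -0.0826 0.0015
0.443 36 -0.0854 0.0012
0.445 40 -0.0883 0.0014
0.447 39 -0.0908 0.0016
0.449 39 -0.0936 0.0013
0.451 36 -0.0956 0.0013
0.453 31 -0.0957 0.0011
0.455 30 -0.0944 0.001
0.457 30 -0.0932 0.001
0.459 31 -0.092 0.0012
0.461 29 -0.0905 0.001
0.463 28 -0.0895 0.0009
0.465 25 -0.0872 0.0012
top 91
0.443 6 -0.0789 0.0008
0.445 11 -0.0774 0.0007
0.447 10 -0.0758 0.0006
0.449 10 -0.0744 0.0005
0.451 8 -0.0733 0.0005
0.453 12 -0.0721 0.0007
0.455 8 -0.0707 0.0005
0.457 7 -0.0704 0.0002
0.459 7 -0.0715 0.0005
0.461 4 -0.0734 0.0001
0.463 5 -0.076 0.0008
0.465 3 -0.0786 0.0002
```

Call:
carry_out:
  targets:
    - [0, 0, 0, 0, 0, 0, 1]
    - [0, 0, 0, 0, 0, 0, 1]
    - [0, 0, 0, 0, 0, 0, 1]
    - [0, 0, 0, 0, 0, 0, 1]
    - [0, 0, 0, 0, 0, 0, 1]
    - [0, 0, 0, 0, 0, 0, 1]
    - [0, 0, 0, 0, 0, 0, 1]
    - [0.1, 0.1, 0, 0, 0, 0, 1]

```text
time_s: 5.08
eef_pos: [0.4535, -0.0832, 0.1523]
eef_rot: [3.141, -0.004, -0.0]
ft_force: [-0.9, -0.6, 0.6]
width: 0.0857
```

```bash
python3 - <<'E'
from h import *
print(status.sense()['width'])
for n in ('side','top'):
    p,d=snap(n); X,_,_=pts(n,d)
    h=X[(X[:,2]>.118)&(X[:,2]<.15)&(abs(X[:,0]-.454)<.022)&(abs(X[:,1]+.083)<.02)]
    for x in np.arange(.436,.472,.002):
        q=h[(h[:,0]>=x)&(h[:,0]<x+.002),1]
        if len(q)>1: print(n,round(x+.001,3),len(q),np.median(q).round(4),q.std().round(4))
E
```

```text
0.08567707466309837
side 0.443 12 -0.0847 0.0016
side 0.445 10 -0.0877 0.0019
side 0.447 19 -0.0894 0.0022
side 0.449 8 -0.09 0.0027
side 0.451 8 -0.0913 0.0025
side 0.453 9 -0.0911 0.0026
side 0.455 10 -0.0919 0.0016
side 0.457 10 -0.0914 0.0018
side 0.459 7 -0.0885 0.0014
top 0.443 3 -0.0791 0.0012
```

Call:
carry_out:
  targets:
    - [0, 0, 0, 0, 0, 5.5, 1]
    - [0, 0, 0, 0, 0, 5.5, 1]
    - [0, 0, 0, 0, 0, 5.5, 1]
    - [0, 0, 0, 0, 0, 5.5, 1]
    - [0, 0, 0, 0, 0, 0, 1]
    - [0, 0, 0, 0, 0, 0, 0]
    - [0, 0, 0, 0, 0, 0, 0]
    - [0, 0, 0, 0, 0, 0, 0]
    - [0, 0, 0, 0, 0, 0, 0]
    - [0, 0, 0, 0, 0, 0, 0]
    - [0, 0, 0, 0, 0, 0, 0]
    - [0, 0, 0, 0, 0, 0, 0]
    - [0, 0, 0, 0, 0, 0, 0]
    - [0, 0, 0, 0, 0, 0, 0]
    - [0, 0, 0, 0, 0, 0, 0]
    - [0, 0, 0, 0, 0, 0, 0]

```text
time_s: 6.52
eef_pos: [0.4536, -0.0832, 0.1524]
eef_rot: [3.084, 0.596, 0.0]
ft_force: [-0.5, -0.6, 0.0]
width: 0.0214
```

Call:
carry_out:
  targets:
    - [0, 0, 0.6, 0, 0, 0, 0]
    - [0, 0, 1.2, 0, 0, 0, 0]
    - [0, 0, 2, 0, 0, 0, 0]
    - [0, 0, 2.2, 0, 0, 0, 0]
    - [0, 0, 2.4, 0, 0, 0, 0]
    - [0, 0, 2.4, 0, 0, 0, 0]
    - [0, 0, 2, 0, 0, 0, 0]
    - [0, 0, 1.2, 0, 0, 0, 0]
    - [0, 0, 0, 0, 0, 0, 0]
    - [0, 0, 0, 0, 0, 0, 0]
  squeeze: 70

```text
time_s: 7.35
eef_pos: [0.4538, -0.0833, 0.2928]
eef_rot: [3.084, 0.596, 0.002]
ft_force: [-0.3, -0.3, -1.3]
width: 0.0205
```

```bash
python3 - <<'E'
from h import *
s=status.sense();print(s['width'],s['eef_pos'],s['ft_force'])
ims=[]
for n in ('side','top'):
    p,d=snap(n); 
    for t in ('brush','pot'):
        r=models.regions_of(n,t)
        if not r: print(n,t,'none');continue
        X,_,_=pts(n,d,r[0]['mask']); print(n,t,round(r[0]['score'],2),np.round(r[0]['extent']))
        if t=='brush':
            for z in np.arange(.1,.32,.02):
                q=X[(X[:,2]>=z)&(X[:,2]<z+.02)]
                if len(q)>3: print('  ',round(z,2),len(q),'x',np.percentile(q[:,0],[3,50,97]).round(3),'y',np.percentile(q[:,1],[3,50,97]).round(3))
            print('zmin',np.percentile(X[:,2],[1,5]))
        else:
            q=X[(X[:,2]>.086)&(X[:,2]<.097)]; print(cv2.minEnclosingCircle(np.float32(q[:,:2])))
    ims.append(cv2.resize(p[130:340,180:440],None,fx=1.5,fy=1.5))
cv2.imwrite('pics/g2.png',np.hstack(ims)[:,:,::-1])
E
```

```text
0.020491562207948573 [ 0.45375261 -0.08325084  0.29280885] [-0.26932677 -0.32608901 -1.26500379]
side brush 0.78 [242. 207.  27. 113.]
   0.14 97 x [0.434 0.452 0.469] y [-0.103 -0.091 -0.079]
   0.16 248 x [0.435 0.453 0.473] y [-0.103 -0.09  -0.075]
   0.18 249 x [0.434 0.453 0.473] y [-0.104 -0.09  -0.074]
   0.2 173 x [0.438 0.452 0.47 ] y [-0.101 -0.087 -0.072]
   0.22 29 x [0.452 0.454 0.456] y [-0.087 -0.086 -0.083]
   0.24 33 x [0.451 0.454 0.456] y [-0.088 -0.086 -0.083]
   0.26 114 x [0.444 0.453 0.463] y [-0.095 -0.091 -0.083]
   0.28 127 x [0.442 0.449 0.463] y [-0.097 -0.091 -0.082]
   0.3 65 x [0.442 0.445 0.448] y [-0.094 -0.088 -0.081]
zmin [-0.00040159  0.00126745]
side pot 0.87 [244. 306.  48.  66.]
((0.45468634366989136, -0.08460016548633575), 0.04264070838689804)
top brush 0.59 [396. 246.  19.  25.]
   0.14 26 x [0.438 0.451 0.472] y [-0.094 -0.071 -0.063]
   0.16 64 x [0.437 0.45  0.472] y [-0.087 -0.067 -0.061]
   0.18 151 x [0.435 0.456 0.474] y [-0.089 -0.073 -0.062]
   0.2 43 x [0.439 0.458 0.472] y [-0.082 -0.075 -0.064]
zmin [0.00546742 0.04781314]
top pot 0.62 [387. 252.  42.  43.]
((0.4562967121601105, -0.08205588161945343), 0.04212729632854462)
```

View pics/g2.png

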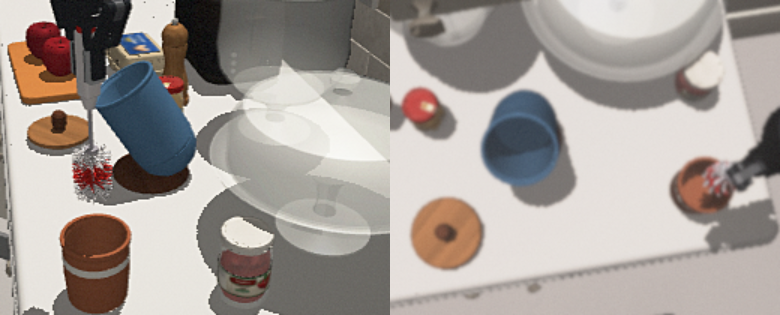

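Call:
carry_out:
  targets:
    - [-0.1, 0.6, 0.6, -0.183, -0.983, 0, 0]
    - [-0.27, 1.2, 0.6, -0.183, -0.983, 0, 0]
    - [-0.366, 1.813, 0.4, -0.366, -1.966, 0, 0]
    - [-0.366, 1.813, 0.4, -0.366, -1.966, 0, 0]
    - [-0.366, 1.813, 0.4, -0.366, -1.966, 0, 0]
    - [-0.366, 1.813, 0.35, -0.366, -1.966, 0, 0]
    - [-0.366, 1.813, 0.35, -0.366, -1.966, 0, 0]
    - [-0.366, 1.813, 0.35, -0.366, -1.966, 0, 0]
    - [-0.366, 1.813, 0.35, -0.366, -1.966, 0, 0]
    - [-0.366, 1.813, 0.3, -0.366, -1.966, 0, 0]
    - [-0.366, 1.813, 0.3, -0.366, -1.966, 0, 0]
    - [-0.366, 1.813, 0.3, -0.366, -1.966, 0, 0]
    - [-0.366, 1.813, 0.3, -0.366, -1.966, 0, 0]
    - [-0.366, 1.813, 0.3, -0.366, -1.966, 0, 0]
    - [-0.366, 1.813, 0.3, -0.366, -1.966, 0, 0]
    - [-0.366, 1.813, 0.2, -0.366, -1.966, 0, 0]
    - [-0.27, 1.2, 0.1, -0.183, -0.983, 0, 0]
    - [-0.09, 0.6, 0, -0.183, -0.983, 0, 0]
    - [0, 0, 0, 0, 0, 0, 0]
    - [0, 0, 0, 0, 0, 0, 0]

```text
time_s: 9.32
eef_pos: [0.3939, 0.2073, 0.3518]
eef_rot: [2.789, 0.542, 0.759]
ft_force: [-0.5, -0.6, -1.3]
width: 0.021
```

```bash
cat >> h.py <<'E'
from scipy.spatial.transform import Rotation as Rt
t_=np.radians(32);az=np.radians(169.5)
AX=np.array([np.sin(t_)*np.cos(az),np.sin(t_)*np.sin(az),np.cos(t_)])
E1=np.array([np.cos(t_)*np.cos(az),np.cos(t_)*np.sin(az),-np.sin(t_)]);E2=np.cross(AX,E1)
MC=np.array([.535,.181,.162]);F=MC-.12*AX
def where(L=.146):
    s=status.sense();R=Rt.from_rotvec(s['eef_rot']).as_matrix();tip=s['eef_pos']+L*R[:,2]-F
    f=s['ft_force']
    print('t',round(s['time_s'],2),'tip s,o,lat mm',(np.array([tip@AX,tip@E1,tip@E2])*1000).round(1),'tilt err deg',np.degrees(np.arccos(-R[:,2]@AX)).round(2),'f ax,e1,e2',np.round([f@AX,f@E1,f@E2],2),'w',round(s['width'],4),'q',s['q'].round(2))
    return s,R
E
python3 -c "
from h import *
where()"
```

```text
t 9.32 tip s,o,lat mm [211.   21.1  -0.4] tilt err deg 0.1 f ax,e1,e2 [-0.9   0.97  0.64] w 0.021 q [ 0.64 -0.42  1.67 -0.4   1.5   1.78]
```

```bash
python3 - <<'E'
from h import *
for n in ('side','top'):
    p,d=snap(n)
    for t in ('brush','jar_tube'):
        r=models.regions_of(n,t)
        if not r: print(n,t,'none');continue
        X=pts(n,d,r[0]['mask'])[0]-F; C=np.c_[X@AX,X@E1,X@E2]*1000
        print(n,t,round(r[0]['score'],2),r[0]['extent'])
        if t=='brush':
          for a in range(200,330,15):
            q=C[(C[:,0]>=a)&(C[:,0]<a+15)&(abs(C[:,1])<80)&(abs(C[:,2])<80)]
            if len(q)>5: print('  s',a,len(q),'e1',np.percentile(q[:,1],[3,50,97]).round(0),'e2',np.percentile(q[:,2],[3,50,97]).round(0))
        else:
            q=C[(abs(C[:,0]-120)<4)]; print('  rim e1',np.percentile(q[:,1],[1,50,99]).round(1),'e2',np.percentile(q[:,2],[1,50,99]).round(1))
E
```

```text
side brush 0.91 [205.8, 125.6, 58.0, 71.6]
  s 215 128 e1 [ 1. 20. 39.] e2 [-11.   5.  20.]
  s 230 116 e1 [ 0. 19. 37.] e2 [-6.  5. 19.]
  s 245 121 e1 [ 1. 17. 35.] e2 [-12.   5.  20.]
  s 260 100 e1 [ 4. 18. 36.] e2 [-9.  4. 19.]
  s 320 44 e1 [12. 18. 26.] e2 [1. 6. 9.]
side jar_tube 0.89 [275.4, 205.2, 67.7, 68.4]
  rim e1 [-51.8  -1.7  51.7] e2 [-49.8  33.2  55. ]
top brush 0.92 [258.2, 287.0, 28.6, 74.3]
  s 215 47 e1 [ 1.  8. 22.] e2 [-12.   2.  18.]
  s 230 70 e1 [-1.  8. 24.] e2 [-15.   6.  21.]
  s 245 158 e1 [-1. 14. 37.] e2 [-12.   6.  20.]
  s 260 171 e1 [ 1. 17. 36.] e2 [-11.   5.  20.]
  s 275 13 e1 [16. 17. 18.] e2 [-2.  1.  3.]
  s 290 14 e1 [17. 17. 19.] e2 [-2.  1.  3.]
  s 305 9 e1 [17. 17. 18.] e2 [-1.  1.  3.]
  s 320 14 e1 [11. 12. 15.] e2 [-3.  2.  6.]
top jar_tube 0.57 [265.6, 220.2, 48.9, 68.5]
  rim e1 [-54.  -16.2  50.3] e2 [-52.3  11.4  51.3]
```

Call:
carry_out:
  targets:
    - [0.521, -0.097, -0.848, 0, 0, 0, 0]
    - [1.042, -0.193, -1.696, 0, 0, 0, 0]
    - [1.042, -0.193, -1.696, 0, 0, 0, 0]
    - [1.042, -0.193, -1.696, 0, 0, 0, 0]
    - [1.042, -0.193, -1.696, 0, 0, 0, 0]
    - [1.042, -0.193, -1.696, 0, 0, 0, 0]
    - [1.042, -0.193, -1.696, 0, 0, 0, 0]
    - [1.042, -0.193, -1.696, 0, 0, 0, 0]
    - [1.042, -0.193, -1.696, 0, 0, 0, 0]
    - [0.782, -0.145, -1.272, 0, 0, 0, 0]
    - [0.26, -0.048, -0.424, 0, 0, 0, 0]
    - [0, 0, 0, 0, 0, 0, 0]
    - [0, 0, 0, 0, 0, 0, 0]

```text
time_s: 10.7
eef_pos: [0.4942, 0.188, 0.1901]
eef_rot: [2.788, 0.538, 0.757]
ft_force: [0.1, -0.3, -1.4]
width: 0.0204
```

```bash
python3 -c "
from h import *
where()"
```

```text
t 10.7 tip s,o,lat mm [19.8 20.3  0.8] tilt err deg 0.06 f ax,e1,e2 [-1.29  0.59  0.31] w 0.0204 q [ 0.45 -0.24  1.86 -0.36  1.09  1.74]
```

Call:
carry_out:
  targets:
    - [0.156, -0.029, -0.254, 0, 0, 0, 0]
    - [0.156, -0.029, -0.254, 0, 0, 0, 0]
    - [0.156, -0.029, -0.254, 0, 0, 0, 0]
    - [0.156, -0.029, -0.254, 0, 0, 0, 0]
    - [0.156, -0.029, -0.254, 0, 0, 0, 0]
    - [0.052, -0.01, -0.085, 0, 0, 0, 0]
    - [0, 0, 0, 0, 0, 0, 0]
    - [0, 0, 0, 0, 0, 0, 0]

```text
time_s: 11.37
eef_pos: [0.5024, 0.1868, 0.1767]
eef_rot: [2.788, 0.539, 0.758]
ft_force: [-0.2, -0.0, -0.9]
width: 0.0202
```

```bash
python3 -c "
from h import *
where()"
```

```text
t 11.37 tip s,o,lat mm [ 4.  20.3  0.3] tilt err deg 0.03 f ax,e1,e2 [-0.68  0.64  0.04] w 0.0202 q [ 0.44 -0.22  1.86 -0.36  1.05  1.74]
```

Call:
carry_out:
  targets:
    - [0.052, -0.01, -0.085, 0, 0, 0, 0]
    - [0.052, -0.01, -0.085, 0, 0, 0, 0]
    - [0.052, -0.01, -0.085, 0, 0, 0, 0]
    - [0.052, -0.01, -0.085, 0, 0, 0, 0]
    - [0.0, 0, 0, 0, 0, 0, 0]
    - [0, 0, 0, 0, 0, 0, 0]

```text
time_s: 11.87
eef_pos: [0.5046, 0.1866, 0.1738]
eef_rot: [2.788, 0.539, 0.759]
ft_force: [-2.9, 0.9, 2.3]
width: 0.0205
```

```bash
python3 -c "
from h import *
where()"
```

```text
t 11.87 tip s,o,lat mm [ 0.4 19.9  0. ] tilt err deg 0.04 f ax,e1,e2 [ 3.56  1.3  -0.36] w 0.0205 q [ 0.43 -0.21  1.87 -0.36  1.04  1.74]
```

Call:
carry_out:
  targets:
    - [-0.148, 0.027, -0.023, 0, 0, 0, 0]
    - [-0.148, 0.027, -0.023, 0, 0, 0, 0]
    - [-0.148, 0.027, -0.023, 0, 0, 0, 0]
    - [-0.148, 0.027, -0.023, 0, 0, 0, 0]
    - [-0.148, 0.027, -0.023, 0, 0, 0, 0]
    - [0, 0, 0, 0, 0, 0, 0]
    - [0, 0, 0, 0, 0, 0, 0]

```text
time_s: 12.45
eef_pos: [0.4972, 0.1876, 0.1722]
eef_rot: [2.788, 0.539, 0.758]
ft_force: [0.4, -0.3, 1.4]
width: 0.0206
```

```bash
python3 -c "
from h import *
where()"
```

```text
t 12.45 tip s,o,lat mm [ 3.  27.1  0.4] tilt err deg 0.04 f ax,e1,e2 [ 0.95 -1.18  0.24] w 0.0206 q [ 0.45 -0.22  1.88 -0.37  1.05  1.75]
```

Call:
carry_out:
  targets:
    - [-0.135, 0.025, 0.032, 0, 0, 0, 0]
    - [-0.208, 0.039, 0.339, 0, 0, 0, 0]
    - [-0.417, 0.077, 0.678, 0, 0, 0, 0]
    - [-0.417, 0.077, 0.678, 0, 0, 0, 0]
    - [-0.417, 0.077, 0.678, 0, 0, 0, 0]
    - [-0.417, 0.077, 0.678, 0, 0, 0, 0]
    - [-0.417, 0.077, 0.678, 0, 0, 0, 0]

```text
time_s: 13.03
eef_pos: [0.4722, 0.1923, 0.2107]
eef_rot: [2.788, 0.539, 0.758]
ft_force: [2.1, 0.1, -0.5]
width: 0.0203
```

```bash
python3 -c "
from h import *
where()"
```

```text
t 13.03 tip s,o,lat mm [49.1 28.3  0.3] tilt err deg 0.02 f ax,e1,e2 [-1.48 -1.43 -0.49] w 0.0203 q [ 0.49 -0.29  1.85 -0.37  1.15  1.75]
```

Call:
carry_out:
  targets:
    - [-0.417, 0.077, 0.678, 0, 0, 0, 0]
    - [-0.417, 0.077, 0.678, 0, 0, 0, 0]
    - [-0.417, 0.077, 0.678, 0, 0, 0, 0]
    - [-0.417, 0.077, 0.678, 0, 0, 0, 0]
    - [-0.417, 0.077, 0.678, 0, 0, 0, 0]
    - [-0.417, 0.077, 0.678, 0, 0, 0, 0]
    - [-0.208, 0.039, 0.339, 0, 0, 0, 0]
    - [0, 0, 0, 0, 0, 0, 0]

```text
time_s: 13.7
eef_pos: [0.4455, 0.1976, 0.2552]
eef_rot: [2.789, 0.539, 0.76]
ft_force: [0.7, -0.5, 0.1]
width: 0.0205
```

```bash
python3 -c "
from h import *
where()"
```

```text
t 13.7 tip s,o,lat mm [101.3  27.6  -0.2] tilt err deg 0.09 f ax,e1,e2 [-0.33 -0.67  0.39] w 0.0205 q [ 0.53 -0.35  1.81 -0.37  1.26  1.76]
```

Call:
carry_out:
  targets:
    - [0.604, -0.112, -0.323, 0, 0, 0, 0]
    - [0.917, -0.17, -0.832, 0, 0, 0, 0]
    - [0.625, -0.116, -1.018, 0, 0, 0, 0]
    - [0.625, -0.116, -1.018, 0, 0, 0, 0]
    - [0.625, -0.116, -1.018, 0, 0, 0, 0]
    - [0.625, -0.116, -1.018, 0, 0, 0, 0]
    - [0.625, -0.116, -1.018, 0, 0, 0, 0]
    - [0.521, -0.097, -0.848, 0, 0, 0, 0]
    - [0.26, -0.048, -0.424, 0, 0, 0, 0]
    - [0.104, -0.019, -0.17, 0, 0, 0, 0]
    - [0.104, -0.019, -0.17, 0, 0, 0, 0]
    - [0.052, -0.01, -0.085, 0, 0, 0, 0]
    - [0.052, -0.01, -0.085, 0, 0, 0, 0]
    - [0.052, -0.01, -0.085, 0, 0, 0, 0]
    - [0.052, -0.01, -0.085, 0, 0, 0, 0]
    - [0, 0, 0, 0, 0, 0, 0]

```text
time_s: 15.03
eef_pos: [0.5042, 0.1866, 0.1726]
eef_rot: [2.788, 0.539, 0.759]
ft_force: [-3.7, 0.8, 2.4]
width: 0.0206
```

```bash
python3 -c "
from h import *
where()"
```

```text
t 15.03 tip s,o,lat mm [-0.4 20.8  0.1] tilt err deg 0.05 f ax,e1,e2 [ 4.04  1.98 -0.08] w 0.0206 q [ 0.43 -0.21  1.87 -0.36  1.04  1.74]
```

Call:
carry_out:
  targets:
    - [-0.16, 0.029, -0.02, 0, 0, 0, 0]
    - [-0.16, 0.029, -0.02, 0, 0, 0, 0]
    - [-0.16, 0.029, -0.02, 0, 0, 0, 0]
    - [-0.16, 0.029, -0.02, 0, 0, 0, 0]
    - [-0.16, 0.029, -0.02, 0, 0, 0, 0]
    - [-0.1, 0.019, 0.0, 0, 0, 0, 0]
    - [-0.208, 0.039, 0.339, 0, 0, 0, 0]
    - [-0.417, 0.077, 0.678, 0, 0, 0, 0]
    - [-0.417, 0.077, 0.678, 0, 0, 0, 0]
    - [-0.417, 0.077, 0.678, 0, 0, 0, 0]
    - [-0.417, 0.077, 0.678, 0, 0, 0, 0]
    - [-0.417, 0.077, 0.678, 0, 0, 0, 0]

```text
time_s: 16.03
eef_pos: [0.4717, 0.1924, 0.209]
eef_rot: [2.788, 0.539, 0.758]
ft_force: [2.8, -0.1, -1.0]
width: 0.0206
```

```bash
python3 -c "
from h import *
where()"
```

```text
t 16.03 tip s,o,lat mm [48.  29.6  0.3] tilt err deg 0.02 f ax,e1,e2 [-2.25 -1.8  -0.45] w 0.0206 q [ 0.49 -0.29  1.86 -0.37  1.15  1.75]
```

Call:
carry_out:
  targets:
    - [-0.417, 0.077, 0.678, 0, 0, 0, 0]
    - [-0.417, 0.077, 0.678, 0, 0, 0, 0]
    - [-0.417, 0.077, 0.678, 0, 0, 0, 0]
    - [-0.417, 0.077, 0.678, 0, 0, 0, 0]
    - [-0.417, 0.077, 0.678, 0, 0, 0, 0]
    - [-0.417, 0.077, 0.678, 0, 0, 0, 0]
    - [-0.417, 0.077, 0.678, 0, 0, 0, 0]
    - [0, 0, 0, 0, 0, 0, 0]

```text
time_s: 16.7
eef_pos: [0.4428, 0.1982, 0.2577]
eef_rot: [2.789, 0.539, 0.762]
ft_force: [1.2, 0.1, -0.4]
width: 0.0205
```

```bash
python3 -c "
from h import *
where()"
```

```text
t 16.7 tip s,o,lat mm [104.9  28.5  -0.3] tilt err deg 0.14 f ax,e1,e2 [-0.96 -0.81 -0.28] w 0.0205 q [ 0.54 -0.36  1.81 -0.38  1.27  1.76]
```

Call:
carry_out:
  targets:
    - [-0.083, 0.015, 0.89, 0, 0, 0, 0]
    - [-0.083, 0.015, 0.89, 0, 0, 0, 0]
    - [-0.782, 0.145, 1.272, 0, 0, 0, 0]
    - [-0.782, 0.145, 1.272, 0, 0, 0, 0]
    - [-0.782, 0.145, 1.272, 0, 0, 0, 0]
    - [-0.782, 0.145, 1.272, 0, 0, 0, 0]
    - [-0.782, 0.145, 1.272, 0, 0, 0, 0]
    - [-0.782, 0.145, 1.272, 0, 0, 0, 0]
    - [0, 0, 0, 0, 0, 0, 0]

```text
time_s: 17.45
eef_pos: [0.3943, 0.2074, 0.3539]
eef_rot: [2.789, 0.539, 0.766]
ft_force: [0.2, -0.1, -0.8]
width: 0.0209
```

Call:
carry_out:
  targets:
    - [0.09, -0.6, 0, 0.183, 0.983, 0, 0]
    - [0.27, -1.2, -0.1, 0.183, 0.983, 0, 0]
    - [0.366, -1.813, -0.2, 0.366, 1.966, 0, 0]
    - [0.366, -1.813, -0.3, 0.366, 1.966, 0, 0]
    - [0.366, -1.813, -0.3, 0.366, 1.966, 0, 0]
    - [0.366, -1.813, -0.3, 0.366, 1.966, 0, 0]
    - [0.366, -1.813, -0.3, 0.366, 1.966, 0, 0]
    - [0.366, -1.813, -0.3, 0.366, 1.966, 0, 0]
    - [0.366, -1.813, -0.3, 0.366, 1.966, 0, 0]
    - [0.366, -1.813, -0.35, 0.366, 1.966, 0, 0]
    - [0.366, -1.813, -0.35, 0.366, 1.966, 0, 0]
    - [0.366, -1.813, -0.35, 0.366, 1.966, 0, 0]
    - [0.366, -1.813, -0.35, 0.366, 1.966, 0, 0]
    - [0.366, -1.813, -0.4, 0.366, 1.966, 0, 0]
    - [0.366, -1.813, -0.4, 0.366, 1.966, 0, 0]
    - [0.366, -1.813, -0.4, 0.366, 1.966, 0, 0]
    - [0.27, -1.2, -0.5, 0.183, 0.983, 0, 0]
    - [0.1, -0.6, -0.3, 0.183, 0.983, 0, 0]
    - [0, 0, 0, 0, 0, 0, 0]
    - [0, 0, 0, 0, 0, 0, 0]

```text
time_s: 19.12
eef_pos: [0.4529, -0.0829, 0.2942]
eef_rot: [-3.083, -0.596, 0.001]
ft_force: [-0.4, 0.4, -0.6]
width: 0.0206
```

```bash
python3 - <<'E'
from h import *
s,R=where(); print(s['eef_pos'],R[:,2].round(4))
for n in ('side','top'):
    p,d=snap(n)
    r=models.regions_of(n,'pot'); X,_,_=pts(n,d,r[0]['mask']); q=X[(X[:,2]>.086)&(X[:,2]<.097)]; print('pot',cv2.minEnclosingCircle(np.float32(q[:,:2])))
    r=models.regions_of(n,'brush'); X,_,_=pts(n,d,r[0]['mask']); q=X[(X[:,2]>.13)&(X[:,2]<.215)]; print('brush',np.percentile(q,[2,98],axis=0).round(3).tolist())
    r=models.regions_of(n,'jar_tube'); X=pts(n,d,r[0]['mask'])[0]-F;C=np.c_[X@AX,X@E1,X@E2]*1000;q=C[abs(C[:,0]-120)<4];print('rim e1',np.percentile(q[:,1],[1,99]).round(1),'e2',np.percentile(q[:,2],[1,99]).round(1))
E
```

```text
t 19.12 tip s,o,lat mm [125.7  35.2 274.3] tilt err deg 32.06 f ax,e1,e2 [-0.22  0.74 -0.3 ] w 0.0206 q [-0.3  -0.12  1.45  0.    1.81  0.88]
[ 0.45286515 -0.08289073  0.29415728] [-1.e-03  9.e-04 -1.e+00]
pot ((0.4539974629878998, -0.082790806889534), 0.043894197791814804)
brush [[0.433, -0.104, 0.152], [0.473, -0.07, 0.212]]
rim e1 [-51.9  46. ] e2 [-50.   53.8]
pot ((0.45608994364738464, -0.08187821507453918), 0.042013708502054214)
brush [[0.436, -0.093, 0.16], [0.474, -0.061, 0.209]]
rim e1 [-53.7  52.6] e2 [-52.8  51.1]
```

Call:
carry_out:
  targets:
    - [0.15, 0, -1, 0, 0, 0, 0]
    - [0, 0, -2, 0, 0, 0, 0]
    - [0, 0, -2, 0, 0, 0, 0]
    - [0, 0, -2, 0, 0, 0, 0]
    - [0, 0, -2, 0, 0, 0, 0]
    - [0, 0, -2, 0, 0, 0, 0]
    - [0, 0, -1.5, 0, 0, 0, 0]
    - [0, 0, -0.8, 0, 0, 0, 0]
    - [0, 0, -0.4, 0, 0, 0, 0]
    - [0, 0, -0.2, 0, 0, 0, 0]
    - [0, 0, -0.1, 0, 0, 0, 0]
    - [0, 0, 0, 0, 0, 0, 0]
    - [0, 0, 0, 0, 0, 0, 0]

```text
time_s: 20.6
eef_pos: [0.4551, -0.0834, 0.1558]
eef_rot: [3.083, 0.596, 0.003]
ft_force: [-0.3, -0.0, -0.9]
width: 0.0208
```

Call:
carry_out:
  targets:
    - [0, 0, -0.1, 0, 0, 0, 0]
    - [0, 0, -0.1, 0, 0, 0, 0]
    - [0, 0, -0.05, 0, 0, 0, 0]
    - [0, 0, 0, 0, 0, 0, 0]

```text
time_s: 20.93
eef_pos: [0.4547, -0.0833, 0.1525]
eef_rot: [3.084, 0.596, 0.001]
ft_force: [0.6, 0.3, -0.2]
width: 0.0208
```

Call:
carry_out:
  targets:
    - [0, 0, 0, 0, 0, 0, 0.32]
    - [0, 0, 0, 0, 0, 0, 0.4]
    - [0, 0, 0, 0, 0, 0, 0.5]
    - [0, 0, 0, 0, 0, 0, 0.7]
    - [0, 0, 0, 0, 0, 0, 1]
    - [0, 0, 0, 0, 0, 0, 1]
    - [0, 0, 0, 0, 0, 0, 1]
    - [0, 0, 0, 0, 0, 0, 1]
    - [0, 0, 0, 0, 0, 0, 1]
    - [0, 0, 1, 0, 0, 0, 1]
    - [0, 0, 2, 0, 0, 0, 1]
    - [0, 0, 2.5, 0, 0, 0, 1]
    - [0, 0, 2.5, 0, 0, 0, 1]
    - [0, 0, 2, 0, 0, 0, 1]

```text
time_s: 22.1
eef_pos: [0.4548, -0.0833, 0.2551]
eef_rot: [3.083, 0.596, 0.004]
ft_force: [0.5, -0.1, -0.2]
width: 0.0853
```

```bash
python3 - <<'E'
from h import *
ims=[]
for n in ('side','top'):
    p,d=snap(n)
    for t in ('pot','brush'):
        r=models.regions_of(n,t)
        if not r: print(n,t,None); continue
        X,_,_=pts(n,d,r[0]['mask'])
        if t=='pot': q=X[(X[:,2]>.086)&(X[:,2]<.097)]; print('pot',cv2.minEnclosingCircle(np.float32(q[:,:2])))
        else:
            for z in (.125,.15,.175,.2):
                q=X[(abs(X[:,2]-z)<.01)]; print('brush',z,len(q),np.percentile(q,[2,50,98],axis=0).round(3).tolist() if len(q) else '')
    ims.append(cv2.resize(p[130:340,180:440],None,fx=1.5,fy=1.5))
cv2.imwrite('pics/g3.png',np.hstack(ims)[:,:,::-1])
E
```

```text
pot ((0.4540748596191406, -0.08471116423606873), 0.043526701629161835)
brush 0.125 48 [[0.448, -0.094, 0.119], [0.454, -0.09, 0.129], [0.461, -0.086, 0.135]]
brush 0.15 138 [[0.444, -0.096, 0.14], [0.454, -0.092, 0.15], [0.466, -0.083, 0.159]]
brush 0.175 156 [[0.444, -0.096, 0.165], [0.454, -0.092, 0.174], [0.467, -0.082, 0.184]]
brush 0.2 161 [[0.443, -0.097, 0.19], [0.454, -0.091, 0.2], [0.467, -0.082, 0.209]]
pot ((0.45605984330177307, -0.08181300759315491), 0.042053233832120895)
brush 0.125 0 
brush 0.15 0 
brush 0.175 0 
brush 0.2 0
```

View pics/g3.png

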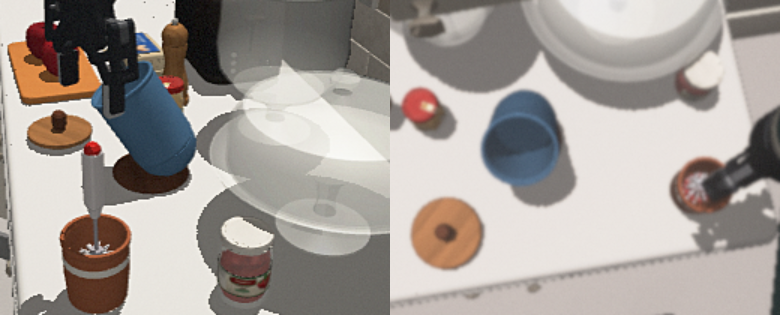

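Call:
carry_out:
  targets:
    - [0, 1.0, 0.3, 0, 0, 0, 1]
    - [0, 1.8, 0.3, 0, 0, 0, 1]
    - [-0.02, 2.4, 0, 0, 0, 0, 1]
    - [-0.02, 2.4, 0, 0, 0, 0, 1]
    - [-0.02, 2.4, 0, 0, 0, 0, 1]
    - [-0.02, 2.4, 0, 0, 0, 0, 1]
    - [-0.02, 2.4, 0, 0, 0, 0, 1]
    - [-0.02, 2.4, 0, 0, 0, 0, 1]
    - [-0.02, 2.4, 0, 0, 0, 0, 1]
    - [-0.02, 2.4, 0, 0, 0, 0, 1]
    - [-0.02, 2.4, 0, 0, 0, 0, 1]
    - [-0.02, 2.4, 0, 0, 0, 0, 1]
    - [-0.02, 2.4, 0, 0, 0, 0, 1]
    - [-0.02, 2.4, 0, 0, 0, 0, 1]
    - [-0.02, 2.4, 0, 0, 0, 0, 1]
    - [-0.02, 2.4, -1, 0, 0, 0, 1]
    - [-0.02, 2.4, -2, 0, 0, 0, 1]
    - [0, 0.9, -2, 0, 0, 0, 1]
    - [0, 0, -2, 0, 0, 0, 1]
    - [0, 0, -1, 0, 0, 0, 1]

```text
time_s: 24.07
eef_pos: [0.4489, 0.3142, 0.1738]
eef_rot: [3.082, 0.599, -0.011]
ft_force: [-0.0, -0.3, -0.4]
width: 0.0852
```

```bash
python3 - <<'E'
from h import *
s,R=where(); print(s['eef_pos'],'jaw',R[:,1].round(3))
for n in ('side','top'):
    p,d=snap(n)
    r=models.regions_of(n,'jar_lid')
    for k in r[:1]:
        X,_,_=pts(n,d,k['mask']); X=X[(abs(X[:,0]-.4515)<.08)&(abs(X[:,1]-.314)<.08)]
        dsk=X[(X[:,2]>.012)&(X[:,2]<.024)];kn=X[(X[:,2]>.030)&(X[:,2]<.06)]
        print(n,round(k['score'],2),len(X),[np.round(v,4) for v in cv2.minEnclosingCircle(np.float32(dsk[:,:2]))],'knob',np.percentile(kn,[2,50,98],axis=0).round(4).tolist())
    # all depth points around the knob
    A=pts(n,d)[0]; q=A[(np.hypot(A[:,0]-.4515,A[:,1]-.314)<.03)&(A[:,2]>.028)&(A[:,2]<.06)]; print(len(q),np.percentile(q,[2,50,98],axis=0).round(4).tolist() if len(q) else '')
E
```

```text
t 24.07 tip s,o,lat mm [  64.4  164.2 -114.7] tilt err deg 32.33 f ax,e1,e2 [-0.37  0.2   0.32] w 0.0852 q [0.51 0.11 1.46 0.   1.58 1.69]
[0.4489473  0.31423497 0.17382906] jaw [ 0.374 -0.927  0.001]
side 0.88 780 [array([0.4511, 0.3138]), np.float64(0.0565)] knob [[0.4394, 0.3018, 0.0306], [0.4507, 0.3079, 0.0444], [0.4639, 0.3193, 0.0523]]
105 [[0.4394, 0.3019, 0.0286], [0.4508, 0.308, 0.0442], [0.4638, 0.3212, 0.0525]]Traceback (most recent call last):
  File "<stdin>", line 9, in <module>
    return _quantile_unchecked(
        a, q, axis, out, overwrite_input, method, keepdims, weights)
    return _ureduce(a,
                    func=_quantile_ureduce_func,
    ...<5 lines>...
                    overwrite_input=overwrite_input,
                    method=method)
    r = func(a, **kwargs)
    result = _quantile(arr,
                       quantiles=q,
    ...<2 lines>...
                       out=out,
                       weights=wgt)
    slices_having_nans = np.isnan(arr[-1, ...])
                                  ~~~^^^^^^^^^
IndexError: index -1 is out of bounds for axis 0 with size 0
```

Call:
carry_out:
  targets:
    - [0, 0, -2, 0, 0, 0, 1]
    - [0, 0, -2.5, 0, 0, 0, 1]
    - [0, 0, -2.5, 0, 0, 0, 1]
    - [0, 0, -2, 0, 0, 0, 1]
    - [0, 0, -1.5, 0, 0, 0, 1]
    - [0, 0, -1, 0, 0, 0, 1]
    - [0, 0, 0, 0, 0, 0, 1]
    - [0, 0, 0, 0, 0, 0, 1]

```text
time_s: 24.93
eef_pos: [0.4522, 0.3139, 0.0643]
eef_rot: [-3.084, -0.595, -0.002]
ft_force: [-0.3, 0.0, -0.4]
width: 0.0855
```

Call:
carry_out:
  targets:
    - [-0.05, 0.05, -1.5, 0, 0, 0, 1]
    - [0, 0, -1.5, 0, 0, 0, 1]
    - [0, 0, -0.8, 0, 0, 0, 1]
    - [0, 0, -0.45, 0, 0, 0, 1]
    - [0, 0, 0, 0, 0, 0, 1]
    - [0, 0, 0, 0, 0, 0, 0]
    - [0, 0, 0, 0, 0, 0, 0]
    - [0, 0, 0, 0, 0, 0, 0]
    - [0, 0, 0, 0, 0, 0, 0]
    - [0, 0, 0, 0, 0, 0, 0]
    - [0, 0, 0, 0, 0, 0, 0]
    - [0, 0, 0, 0, 0, 0, 0]
    - [0, 0, 0, 0, 0, 0, 0]
    - [0, 0, 0, 0, 0, 0, 0]
    - [0, 0, 0, 0, 0, 0, 0]
    - [0, 0, 0, 0, 0, 0, 0]
  squeeze: 50

```text
time_s: 26.27
eef_pos: [0.4514, 0.3147, 0.0215]
eef_rot: [-3.084, -0.596, -0.002]
ft_force: [0.5, -0.0, 6.1]
width: 0.0242
```

Call:
carry_out:
  targets:
    - [0, 0, 0, 0, 0, 0, 0]
    - [0, 0, 0.2, 0, 0, 0, 0]
    - [0, 0, 0, 0, 0, 0, 0]
    - [0, 0, 0, 0, 0, 0, 0]

```text
time_s: 26.6
eef_pos: [0.4502, 0.3138, 0.0216]
eef_rot: [3.084, 0.596, -0.003]
ft_force: [-0.9, -0.1, -0.4]
width: 0.0243
```

Call:
carry_out:
  targets:
    - [0, 0, 0.5, 0, 0, 0, 0]
    - [0, 0, 1, 0, 0, 0, 0]
    - [0, 0, 2, 0, 0, 0, 0]
    - [0, 0, 2.5, 0, 0, 0, 0]
    - [0, 0, 2.5, 0, 0, 0, 0]
    - [0, 0, 2.5, 0, 0, 0, 0]
    - [0, 0, 2.5, 0, 0, 0, 0]
    - [0, 0, 2.5, 0, 0, 0, 0]
    - [0, 0, 2.5, 0, 0, 0, 0]
    - [0, 0, 2, 0, 0, 0, 0]
    - [0, 0, 1, 0, 0, 0, 0]
    - [0, 0, 0, 0, 0, 0, 0]
    - [0, 0, 0, 0, 0, 0, 0]

```text
time_s: 27.68
eef_pos: [0.4509, 0.3143, 0.2378]
eef_rot: [-3.084, -0.596, -0.001]
ft_force: [-0.6, -1.0, -1.3]
width: 0.024
```

```bash
python3 - <<'E'
from h import *
s,R=where(); print(s['eef_pos'],s['ft_force'],s['moment'])
ims=[]
for n in ('side','top'):
    p,d=snap(n); r=models.regions_of(n,'jar_lid')
    ims.append(cv2.resize(p[60:300,150:400],None,fx=1.5,fy=1.5))
    if not r: print(n,'none'); continue
    m=cv2.erode(r[0]['mask'].astype(np.uint8),np.ones((2,2)))>0
    X=pts(n,d,m)[0]; X=X[(np.linalg.norm(X-s['eef_pos'],axis=1)<.1)]-s['eef_pos']
    print(n,round(r[0]['score'],2),np.round(r[0]['extent']),len(X))
    dk=X[X[:,2]<.004]
    A=np.c_[dk[:,:2],np.ones(len(dk))]; c=np.linalg.lstsq(A,dk[:,2],rcond=None)[0]
    for _ in range(3):
        e=dk[:,2]-A@c; k=abs(e)<.003; c=np.linalg.lstsq(A[k],dk[k,2],rcond=None)[0]
    print(' plane tilt deg x,y',np.degrees(np.arctan(c[:2])).round(1),'h at axis mm',(c[2]*1000).round(1),k.sum(),'circle',[np.round(v,4) for v in cv2.minEnclosingCircle(np.float32(dk[k][:,:2]))])
cv2.imwrite('pics/g4.png',np.hstack(ims)[:,:,::-1])
E
```

```text
t 27.68 tip s,o,lat mm [ 117.1  127.9 -115.7] tilt err deg 31.97 f ax,e1,e2 [-0.85  1.02  1.09] w 0.024 q [ 0.51  0.08  1.36 -0.    1.7   1.69]
[0.45090908 0.31425992 0.23779736] [-0.60474413 -0.9967069  -1.26265564] [ 0.03395483  0.02910792 -0.00997229]
side 0.79 [213. 135.  46.  25.] 534
 plane tilt deg x,y [0.1 0.9] h at axis mm -2.1 432 circle [array([ 0.0023, -0.0099]), np.float64(0.0533)]
top none
```

View pics/g4.png

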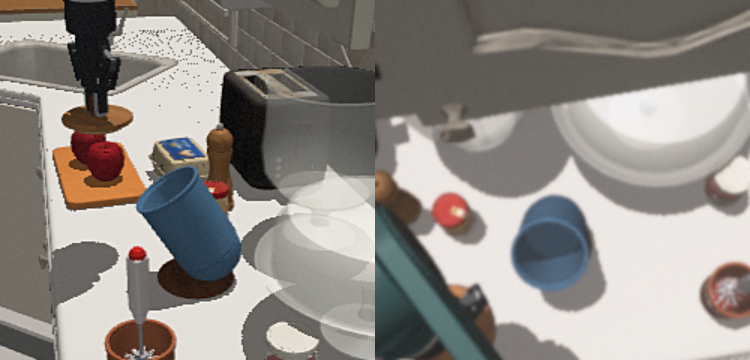

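```bash
python3 - <<'E'
from h import *
from scipy.optimize import least_squares
s=status.sense(); n='side'
p,d=snap(n); r=models.regions_of(n,'jar_lid')
print(np.round(r[0]['extent'],1))
X=pts(n,d,r[0]['mask'])[0]-s['eef_pos']; X=X[(np.linalg.norm(X,axis=1)<.1)&(abs(X[:,2]+.003)<.006)]
H=cv2.convexHull(np.float32(X[:,:2]*1000))[:,0]
print(H.round(0).tolist()); H=H[H[:,1]<15]
f=lambda q:np.hypot(H[:,0]-q[0],H[:,1]-q[1])-56.5
print(least_squares(f,[0,0],loss='soft_l1',f_scale=1).x)
# reproject expected disc outline (centre at axis) and compare mask extents
c=viewer.get_calibration(n)
def ext(cen):
    th=np.linspace(0,2*np.pi,200); Q=np.vstack([np.c_[cen[0]+.0565*np.cos(th),cen[1]+.0565*np.sin(th),np.full(200,cen[2]+h)] for h in (0,-.009)])
    C=Q@np.array(c['R']).T+c['t'];u=C[:,0]/C[:,2]*c['fx']+c['cx'];v=C[:,1]/C[:,2]*c['fy']+c['cy']
    return u.min(),u.max(),v.min(),v.max()
v,u=np.nonzero(r[0]['mask']); print('mask',u.min(),u.max()+1,v.min(),v.max()+1)
for dy in (0,-.005,-.01): print(dy,np.round(ext(s['eef_pos']+[0,dy,-.002]),1))
E
```

```text
[213.6 137.8  46.1  28.9]
[[56.0, -12.0], [56.0, -1.0], [53.0, 14.0], [46.0, 33.0], [43.0, 35.0], [34.0, 40.0], [30.0, 43.0], [-22.0, 44.0], [-26.0, 42.0], [-34.0, 33.0], [-42.0, 23.0], [-52.0, 8.0], [-54.0, -10.0], [-52.0, -16.0], [-46.0, -35.0], [-44.0, -36.0], [-29.0, -51.0], [-24.0, -53.0], [-12.0, -57.0], [-10.0, -57.0], [6.0, -58.0], [16.0, -56.0], [16.0, -56.0], [35.0, -49.0], [46.0, -37.0], [49.0, -32.0], [52.0, -25.0], [56.0, -16.0]]
[ 0.96112974 -2.28025252]
mask 191 239 124 151
0 [189.4 237.7 129.6 148.9]
-0.005 [189.5 238.  130.2 149.7]
-0.01 [189.6 238.3 130.8 150.5]
```

Call:
carry_out:
  targets:
    - [0.2, -0.766, 0.0625, -0.366, -1.966, 0, 0]
    - [0.2, -0.766, 0.0625, -0.366, -1.966, 0, 0]
    - [0.2, -0.766, 0.0625, -0.366, -1.966, 0, 0]
    - [0.2, -0.766, 0.0625, -0.366, -1.966, 0, 0]
    - [0.2, -0.766, 0.0625, -0.366, -1.966, 0, 0]
    - [0.2, -0.766, 0.0625, -0.366, -1.966, 0, 0]
    - [0.2, -0.766, 0.0625, -0.366, -1.966, 0, 0]
    - [0.2, -0.766, 0.0625, -0.366, -1.966, 0, 0]
    - [0.2, -0.766, 0.0625, -0.366, -1.966, 0, 0]
    - [0.2, -0.766, 0.0625, -0.366, -1.966, 0, 0]
    - [0.2, -0.766, 0.0625, -0.366, -1.966, 0, 0]
    - [0.2, -0.766, 0.0625, -0.366, -1.966, 0, 0]
    - [0.2, -0.766, 0.0625, -0.366, -1.966, 0, 0]
    - [0.2, -0.766, 0.0625, -0.366, -1.966, 0, 0]
    - [0.2, -0.766, 0.0625, -0.366, -1.966, 0, 0]
    - [0.2, -0.766, 0.0625, -0.366, -1.966, 0, 0]
    - [0, 0, 0, 0, 0, 0, 0]
    - [0, 0, 0, 0, 0, 0, 0]

```text
time_s: 29.48
eef_pos: [0.4822, 0.1916, 0.2468]
eef_rot: [2.79, 0.539, 0.755]
ft_force: [-0.3, 0.0, -0.3]
width: 0.024
```

```bash
cat >> h.py <<'E'
def lidview(tag=None):
    s=status.sense();R=Rt.from_rotvec(s['eef_rot']).as_matrix();O=s['eef_pos']-.021*AX
    D=s['eef_pos']-.011*AX-np.array([.535,.182,.163])
    print('t',round(s['time_s'],2),'disc underside above rim, e1,e2 mm',(np.array([D@AX,D@E1,D@E2])*1000).round(1),'tilt err',np.degrees(np.arccos(-R[:,2]@AX)).round(2),'f',np.round([s['ft_force']@AX,s['ft_force']@E1,s['ft_force']@E2],1),'w',round(s['width'],4))
    th=np.linspace(0,2*np.pi,200)[:,None]; ring=np.cos(th)*E1+np.sin(th)*E2; ims=[]
    for n in ('side','top'):
        p,d=snap(n);c=viewer.get_calibration(n)
        r=models.regions_of(n,'jar_lid')
        if r:
            X=pts(n,d,r[0]['mask'])[0]-O; X=X[np.linalg.norm(X,axis=1)<.09]; C=np.c_[X@E1,X@E2,X@AX]*1000
            k=abs(C[:,2]-19)<5; A=np.c_[C[:,:2],np.ones(len(C))]
            if k.sum()>50:
                for _ in range(4):
                    co=np.linalg.lstsq(A[k],C[k,2],rcond=None)[0]; k=abs(C[:,2]-A@co)<3
                print(n,'lid',round(r[0]['score'],2),'tilt e1,e2 deg',np.degrees(np.arctan(co[:2])).round(1),'h',co[2].round(1),'e1',np.percentile(C[k,0],[1,99]).round(1),'e2',np.percentile(C[k,1],[1,99]).round(1))
        r=models.regions_of(n,'jar_tube')
        if r:
            X=pts(n,d,r[0]['mask'])[0]-MC;C=np.c_[X@AX,X@E1,X@E2]*1000;q=C[abs(C[:,0])<5]
            if len(q)>20: print(n,'rim s',np.percentile(C[:,0],99).round(1),'e1',np.percentile(q[:,1],[1,99]).round(1),'e2',np.percentile(q[:,2],[1,99]).round(1))
        C_=MC@np.array(c['R']).T+c['t'];u0=int(C_[0]/C_[2]*c['fx']+c['cx']);v0=int(C_[1]/C_[2]*c['fy']+c['cy'])
        q=p[max(v0-65,0):v0+65,max(u0-65,0):u0+65]; im=cv2.resize(q,(390,390),interpolation=cv2.INTER_CUBIC); ims.append(im)
    if tag: cv2.imwrite(f'pics/{tag}.png',np.hstack(ims)[:,:,::-1])
E
python3 -c "
from h import *
lidview('l1')"
```

```text
t 29.48 disc underside above rim, e1,e2 mm [88.5  1.1  0.2] tilt err 0.14 f [-0.1  0.4  0.1] w 0.024
side rim s -2.5 e1 [-52.5  51.9] e2 [-52.5  55. ]
top lid 0.84 tilt e1,e2 deg [0.3 0.2] h 17.9 e1 [-57.   25.9] e2 [-54.3  51.2]
top rim s -1.6 e1 [-53.7   6. ] e2 [-48.9  51.4]
```

View pics/l1.png

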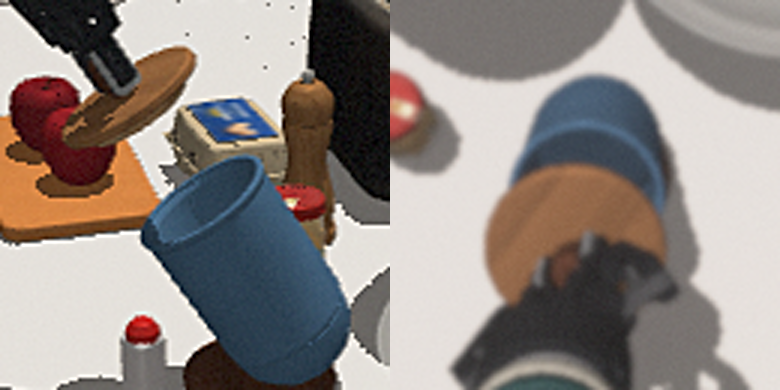

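Call:
carry_out:
  targets:
    - [0.286, -0.139, -0.397, 0, 0, 0, 0]
    - [0.521, -0.097, -0.848, 0, 0, 0, 0]
    - [0.521, -0.097, -0.848, 0, 0, 0, 0]
    - [0.521, -0.097, -0.848, 0, 0, 0, 0]
    - [0.521, -0.097, -0.848, 0, 0, 0, 0]
    - [0.521, -0.097, -0.848, 0, 0, 0, 0]
    - [0.521, -0.097, -0.848, 0, 0, 0, 0]
    - [0.26, -0.048, -0.424, 0, 0, 0, 0]
    - [0, 0, 0, 0, 0, 0, 0]
    - [0, 0, 0, 0, 0, 0, 0]

```text
time_s: 30.62
eef_pos: [0.5197, 0.1839, 0.1881]
eef_rot: [2.788, 0.539, 0.756]
ft_force: [0.3, -0.0, -1.1]
width: 0.0242
```

```bash
python3 -c "
from h import *
lidview('l2')"
```

```text
t 30.62 disc underside above rim, e1,e2 mm [18.5 -0.3  0.9] tilt err 0.07 f [-1.1  0.4 -0. ] w 0.0242
side lid 0.81 tilt e1,e2 deg [ 0.3 -0.4] h 18.2 e1 [-55.5  49. ] e2 [-44.2  55.7]
side rim s -2.2 e1 [-53.2  52.6] e2 [-24.9  54.6]
top lid 0.73 tilt e1,e2 deg [0.2 0.1] h 18.6 e1 [-56.8  22.6] e2 [-54.4  48.9]
top rim s 22.6 e1 [-53.9 -29.9] e2 [-36.5  43.4]
```

View pics/l2.png

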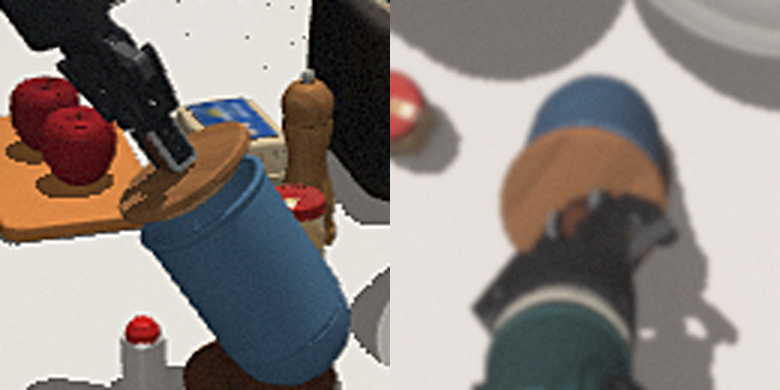

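Call:
carry_out:
  targets:
    - [0.104, -0.019, -0.17, 0, 0, 0, 0]
    - [0.104, -0.019, -0.17, 0, 0, 0, 0]
    - [0.104, -0.019, -0.17, 0, 0, 0, 0]
    - [0.104, -0.019, -0.17, 0, 0, 0, 0]
    - [0.104, -0.019, -0.17, 0, 0, 0, 0]
    - [0.104, -0.019, -0.17, 0, 0, 0, 0]
    - [0, 0, 0, 0, 0, 0, 0]

```text
time_s: 31.5
eef_pos: [0.5258, 0.1827, 0.1777]
eef_rot: [2.789, 0.539, 0.756]
ft_force: [-0.6, 0.2, -1.5]
width: 0.0242
```

```bash
python3 -c "
from h import *
lidview()"
```

```text
t 31.5 disc underside above rim, e1,e2 mm [ 6.3 -0.   1. ] tilt err 0.08 f [-1.   1.3 -0.1] w 0.0242
side lid 0.97 tilt e1,e2 deg [ 0.2 -0.5] h 18.2 e1 [-54.4  46.9] e2 [-41.   55.5]
side rim s -2.2 e1 [-53.   51.3] e2 [ 0.9 55.5]
top lid 0.72 tilt e1,e2 deg [0.5 0.2] h 18.3 e1 [-56.4  25.2] e2 [-54.1  48.9]
```

Call:
carry_out:
  targets:
    - [0.052, -0.01, -0.085, 0, 0, 0, 0]
    - [0.052, -0.01, -0.085, 0, 0, 0, 0]
    - [0.052, -0.01, -0.085, 0, 0, 0, 0]
    - [0.052, -0.01, -0.085, 0, 0, 0, 0]
    - [0, 0, 0, 0, 0, 0, 0]

```text
time_s: 32.22
eef_pos: [0.5279, 0.1824, 0.1746]
eef_rot: [2.788, 0.539, 0.757]
ft_force: [0.2, -0.6, -1.7]
width: 0.0242
```

```bash
python3 -c "
from h import *
lidview()"
```

```text
t 32.22 disc underside above rim, e1,e2 mm [ 2.6 -0.2  0.9] tilt err 0.05 f [-1.6  0.7  0.6] w 0.0242
side lid 0.94 tilt e1,e2 deg [ 0.3 -0.4] h 18.1 e1 [-54.8  48.6] e2 [-40.5  56.2]
side rim s -2.7 e1 [-49.7  45.3] e2 [18.6 56.5]
top lid 0.67 tilt e1,e2 deg [0.3 0.1] h 17.8 e1 [-56.3  22.6] e2 [-52.6  48.8]
```

Call:
carry_out:
  targets:
    - [0.052, -0.01, -0.085, 0, 0, 0, 0]
    - [0.052, -0.01, -0.085, 0, 0, 0, 0]
    - [0.052, -0.01, -0.085, 0, 0, 0, 0]
    - [0, 0, 0, 0, 0, 0, 0]

```text
time_s: 32.85
eef_pos: [0.5295, 0.1821, 0.1721]
eef_rot: [2.788, 0.539, 0.757]
ft_force: [0.6, 0.5, -2.0]
width: 0.0242
```

Call:
carry_out:
  targets:
    - [0.052, -0.01, -0.085, 0, 0, 0, 0]
    - [0.052, -0.01, -0.085, 0, 0, 0, 0]
    - [0, 0, 0, 0, 0, 0, 0]

```text
time_s: 33.1
eef_pos: [0.5305, 0.1819, 0.1704]
eef_rot: [2.788, 0.539, 0.757]
ft_force: [-1.0, 0.4, -1.1]
width: 0.0244
```

```bash
python3 -c "
from h import *
lidview('l3')"
```

```text
t 33.1 disc underside above rim, e1,e2 mm [-2.4 -0.2  0.9] tilt err 0.05 f [-0.4  1.4 -0.2] w 0.0244
side lid 0.62 tilt e1,e2 deg [ 0.3 -0.3] h 18.2 e1 [-54.6  47.1] e2 [-41.  56.]
side rim s -4.3 e1 [-45.6  37.7] e2 [27.4 55.3]
top lid 0.63 tilt e1,e2 deg [0.3 0.2] h 17.8 e1 [-56.   26.1] e2 [-53.5  49. ]
```

View pics/l3.png

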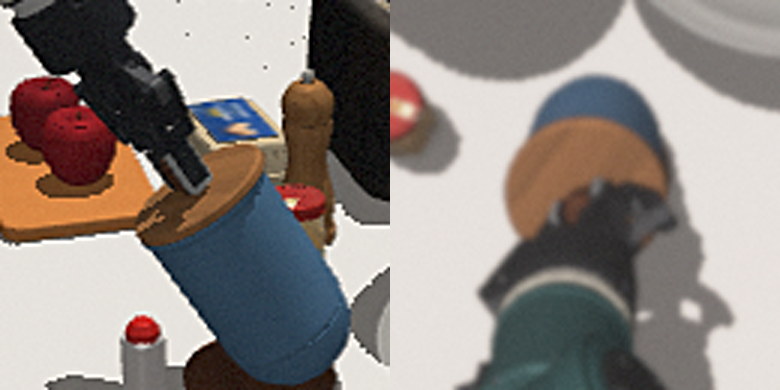

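Call:
carry_out:
  targets:
    - [0.052, -0.01, -0.085, 0, 0, 0, 0]
    - [0, 0, 0, 0, 0, 0, 0]

```text
time_s: 33.57
eef_pos: [0.5312, 0.1821, 0.1703]
eef_rot: [2.788, 0.539, 0.759]
ft_force: [-1.7, 0.2, 0.1]
width: 0.024
```

Call:
carry_out:
  targets:
    - [0.026, -0.005, -0.042, 0, 0, 0, 0]
    - [0, 0, 0, 0, 0, 0, 0]

```text
time_s: 33.73
eef_pos: [0.5313, 0.1821, 0.1701]
eef_rot: [2.789, 0.539, 0.758]
ft_force: [-4.7, -0.0, 3.1]
width: 0.024
```

Call:
carry_out:
  targets:
    - [0.016, -0.003, -0.025, 0, 0, 0, 0]
    - [0, 0, 0, 0, 0, 0, 0]
    - [0, 0, 0, 0, 0, 0, 0]

```text
time_s: 33.98
eef_pos: [0.5313, 0.1821, 0.1701]
eef_rot: [2.789, 0.539, 0.759]
ft_force: [-6.6, 2.0, 3.5]
width: 0.0245
```

```bash
python3 -c "
from h import *
lidview()
print(status.sense()['moment'])"
```

```text
t 33.98 disc underside above rim, e1,e2 mm [-3.1 -0.7  0.5] tilt err 0.02 f [ 6.6  3.9 -0.8] w 0.0245
side lid 0.61 tilt e1,e2 deg [ 0.2 -0.1] h 18.2 e1 [-55.9  48.9] e2 [-41.  56.]
side rim s -3.3 e1 [-49.9  40.1] e2 [30.3 56.1]
top lid 0.59 tilt e1,e2 deg [-0.   0.3] h 17.6 e1 [-55.8  24. ] e2 [-53.1  51.1]
[-0.02020646  0.70030672 -0.13625612]
```

Call:
carry_out:
  targets:
    - [0, 0, 0, 0, 0, 0, 0.34]
    - [0, 0, 0, 0, 0, 0, 0.38]
    - [0, 0, 0, 0, 0, 0, 0.45]
    - [0, 0, 0, 0, 0, 0, 0.6]
    - [0, 0, 0, 0, 0, 0, 0.8]
    - [0, 0, 0, 0, 0, 0, 1]
    - [0, 0, 0, 0, 0, 0, 1]
    - [0, 0, 0, 0, 0, 0, 1]
    - [0, 0, 0, 0, 0, 0, 1]
    - [0, 0, 0, 0, 0, 0, 1]
    - [0, 0, 0, 0, 0, 0, 1]

```text
time_s: 35.2
eef_pos: [0.5315, 0.1818, 0.1692]
eef_rot: [2.788, 0.539, 0.758]
ft_force: [0.7, -0.5, -0.4]
width: 0.0854
```

Call:
carry_out:
  targets:
    - [-0.26, 0.048, 0.424, 0, 0, 0, 1]
    - [-0.521, 0.097, 0.848, 0, 0, 0, 1]
    - [-0.521, 0.097, 0.848, 0, 0, 0, 1]
    - [-0.782, 0.145, 1.272, 0, 0, 0, 1]
    - [-0.782, 0.145, 1.272, 0, 0, 0, 1]
    - [-1.042, 0.193, 1.696, 0, 0, 0, 1]
    - [-1.042, 0.193, 1.696, 0, 0, 0, 1]
    - [-1.042, 0.193, 1.696, 0, 0, 0, 1]
    - [-1.5, -1.0, 1.5, 0, 0, 0, 1]
    - [-1.5, -1.5, 1.5, 0, 0, 0, 1]
    - [-1.5, -1.5, 1.5, 0, 0, 0, 1]
    - [-1, -1, 1, 0, 0, 0, 1]
    - [0, 0, 0, 0, 0, 0, 1]

```text
time_s: 36.28
eef_pos: [0.4159, 0.1422, 0.3276]
eef_rot: [2.787, 0.535, 0.772]
ft_force: [1.0, 0.4, 1.0]
width: 0.0858
```

```bash
python3 - <<'E'
from h import *
s=status.sense();print(s['time_s'],s['eef_pos'],s['ft_force'])
ims=[]; D0=MC
for n in ('side','top'):
    p,d=snap(n)
    r=models.regions_of(n,'jar_lid')
    X=pts(n,d,cv2.erode(r[0]['mask'].astype(np.uint8),np.ones((2,2)))>0)[0]-MC; X=X[np.linalg.norm(X,axis=1)<.1]; C=np.c_[X@E1,X@E2,X@AX]*1000
    A=np.c_[C[:,:2],np.ones(len(C))]; k=abs(C[:,2]-np.median(C[:,2]))<4
    for _ in range(4): co=np.linalg.lstsq(A[k],C[k,2],rcond=None)[0]; k=abs(C[:,2]-A@co)<2.5
    print(n,'lid',round(r[0]['score'],2),'tilt',np.degrees(np.arctan(co[:2])).round(1),'disc top above MC',co[2].round(1),'e1',np.percentile(C[k,0],[1,99]).round(1),'e2',np.percentile(C[k,1],[1,99]).round(1))
    for t in ('pot','brush','jam_jar','honey_jar','pepper_mill','biscuit_jar'):
        r=models.regions_of(n,t)
        if r: X=pts(n,d,r[0]['mask'])[0]; print('  ',t,round(r[0]['score'],2),np.round(r[0]['extent']).tolist(),np.median(X,0).round(3))
    ims.append(cv2.resize(p[130:340,180:440],None,fx=1.5,fy=1.5))
cv2.imwrite('pics/l4.png',np.hstack(ims)[:,:,::-1])
E
```

```text
36.2833 [0.41586331 0.1421557  0.32760903] [0.96306167 0.39164854 0.95240263]
side lid 0.91 tilt [ 0.2 -0.1] disc top above MC 6.2 e1 [-46.8  50.3] e2 [-30.   54.8]
   pot 0.9 [245.0, 306.0, 46.0, 66.0] [ 0.451 -0.11   0.063]
   brush 0.74 [244.0, 261.0, 20.0, 73.0] [ 0.454 -0.091  0.171]
   jam_jar 0.57 [343.0, 306.0, 39.0, 58.0] [ 0.622 -0.141  0.067]
   honey_jar 0.77 [295.0, 189.0, 14.0, 20.0] [0.656 0.305 0.085]
   pepper_mill 0.66 [298.0, 169.0, 15.0, 57.0] [0.678 0.396 0.116]
   biscuit_jar 0.61 [280.0, 217.0, 68.0, 83.0] [0.572 0.13  0.087]
top lid 0.62 tilt [-0.3  0.4] disc top above MC 5.4 e1 [-48.3  55.8] e2 [-51.6  51. ]
   brush 0.73 [387.0, 253.0, 42.0, 41.0] [ 0.448 -0.086  0.067]
   jam_jar 0.71 [385.0, 182.0, 35.0, 32.0] [ 0.622 -0.111  0.092]
   honey_jar 0.72 [200.0, 204.0, 36.0, 33.0] [0.637 0.32  0.085]
   pepper_mill 0.67 [161.0, 192.0, 42.0, 30.0] [0.67  0.404 0.12 ]
   biscuit_jar 0.82 [271.0, 206.0, 50.0, 37.0] [0.6   0.159 0.132]
```

View pics/l4.png

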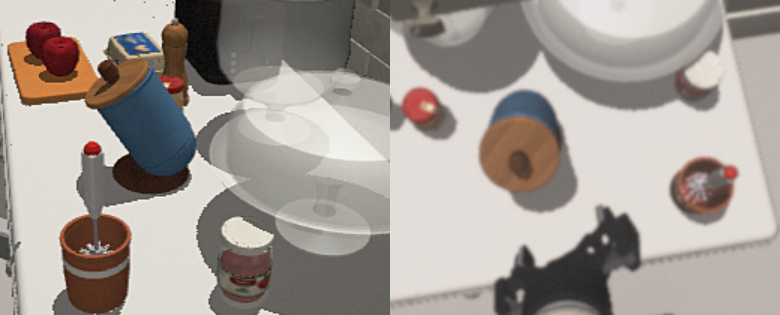

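```bash
python3 - <<'E'
from fit import *
from h import *
for n in ('side','top'):
    X=pts(n,np.load(f'{n}_d.npy'),np.load(f'{n}_jar_tube.npy'))[0]-F; C=np.c_[X@AX,X@E1,X@E2]*1000; r=np.hypot(C[:,1],C[:,2])
    print(n,'rim s pct',np.percentile(C[(r>45)&(r<58),0],[90,95,98,99.5]).round(1))
    k=(r<35)&(C[:,0]<40); print(' inner low pts',k.sum(),np.percentile(C[k,0],[5,25,50,75,95]).round(1) if k.sum() else '')
    for a in range(-45,50,15):
        q=C[(abs(C[:,1]-a)<7)&(r<44)&(C[:,0]<60)]; 
        if len(q)>5: print('   e1',a,len(q),np.percentile(q[:,0],[5,50,95]).round(1))
E
```

```text
side rim s pct [111.2 115.5 117.1 117.8]
 inner low pts 2 [-51.5 -50.1 -48.2 -46.4 -45. ]
   e1 -30 14 [-40.9 -36.3 -33.7]
   e1 -15 15 [-42.3 -37.7 -32.7]
   e1 0 14 [-46.1 -39.3 -33.9]
   e1 15 8 [-40.1 -34.8 -31.7]
top rim s pct [115.9 117.  118.  118.9]
 inner low pts 406 [0.1 1.5 2.7 3.6 5.2]
   e1 -15 14 [1.4 3.3 4.6]
   e1 0 155 [-0.1  2.6  5. ]
   e1 15 185 [-0.3  2.6  5. ]
   e1 30 147 [0.2 2.7 5.2]
   e1 45 36 [0.4 2.2 4. ]
```

```bash
python3 -c "
from rig import close_job,status
print(status.sense()['time_s'],close_job())"
```

```text
the job is handed in; nothing more can be done
37.0833 None
```

I've handed the job in at 37.1 s of the 72 s allowed. The jar was brushed out twice, the brush is back in the pot bristles down, and the wooden lid is on the jar.

- **Brush pick-up:** the first grip caught the handle on its corners, with the jaws stopping at 25 mm instead of 20. I opened, turned the tool 22° and gripped it flat.
- **Strokes:** each time the brush touched the floor with about 4.6–5 N. The force rose at about 1.2 N/mm, which matches the shank's endwise spring. I then drew it up pressed on the low wall, at about 2–2.5 N mid-stroke. It was still about 1.3–1.4 N at the mouth, with the middle of the bristles just past the rim.
- **Brush return:** the brush stands upright in the pot, and the pot is where it was to within about 1–2 mm.
- **Lid:** it was pressed on with about 7 N. Both cameras show its plane within about 0.4° of the rim plane, and it looks flush all round in the last picture.
- **Jar and bystanders:** the jam, honey and pepper mill were measured where they stood at the start. I saw no shift of the jar before the lid went on. I did not re-measure it afterwards.

**Checks that disagreed:**
- The rim came out 2–3 mm lower along the tube's axis than my first fit. The visible floor was about 3 mm higher than that fit, so my measurements give an inner depth of about 115 mm, not 120 mm. The touch-down forces and the lid's seating agree with those corrected values.
- The lid's centre was about 3.5 mm towards the low side. That is within the plug's 4.5 mm of play.

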